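Swap the glue-up in the vise

ROBOT

A 6-joint arm with a two-finger parallel gripper is mounted at the origin on the work surface. World frame = base frame: x ahead of the robot, y to its left, z up, the work surface at z = 0. Lengths are in mm, angles in degrees, forces in N, time in s.
With the tool pointing down it reaches from about 300 to 850 mm from the base axis. Payload 4.2 kg.
Tool frame: the origin (TCP) lies midway between the tips of the shut fingers; the grasp point (between the pads) lies 19 mm behind it; z points along the fingers, y is the line along which they close (so a half turn about z gives the same grasp; the last joint's range is limited). The gripper opens to 91 mm and grips with 3 to 60 N. Pads are 32 mm wide; open, the fingers measure 118 mm over their backs; the gripper's body (76 mm by 178 mm) begins 60 mm behind the grasp point.
Start: joints at [72.078, 18.312, 89.639, -0, 72.044, -1.146], TCP at [165.967, 550.544, 213.976] pointing down, gripper open.
Joint ranges: [-177.97, 177.97], [-48.28, 115.42], [12.27, 149.76], [-77.06, 257.06], [2.81, 150.46], [-146.56, 146.56]. Speed limits (degrees/s): [147.25, 147.25, 180, 180, 180, 180].

INTERFACE

Orientations are given as [roll, pitch, yaw] about the fixed x, y, z axes, in that order (R = Rz(yaw) Ry(pitch) Rx(roll)).
In Python, from workcell import env gives the robot as it stands.
- The arm moves only by the tool send_rows, never from a script. Its argument "steps" is a list that holds one entry, the list of rows, each a list of 5 numbers: the shift along the tool's x, y, z scaled (see below), then the turn about the tool's z scaled (see below), then the opening, from 0 (shut) to 1 (fully open). In form: [[[dx, dy, dz, yaw, fingers], ...]]. A call has 1 to 5 rows; each row shifts and turns the commanded pose from where the row before left it, along the tool's axes as they then stand; what a row does not reach is not made up. The controller multiplies each number of a shift by 0.04 m and each number of a turn by 0.12 rad. A row lasts 1/12 s, in which the tool goes at most 41.7 mm and 7.16 degrees, less where a joint would pass 70% of its speed; a pose out of reach is approached as far as the arm can. A call with a number of a shift or a turn outside -1 to 1 is refused whole. A call with a gripper value outside its range is refused whole. The fingers move at their own pace and stop on an object; "squeeze" is the grip in N (left out, the last holds). Time passes only in rows, so rows that do not move let the fingers close. It gives the time, the measured TCP pose, the force, the opening and the grip force at its end, in the units of the state.
- env.state(): the state, without advancing time (a new reading comes with each control period).
- env.grab_frame(name): name is "scene" or "top"; returns a dict with "pixels" (384x512x3 uint8, red, green, blue), "depth" (384x512 float32, mm along the optical axis (not along the pixel's ray), 0 where there is no reading), "intrinsics" (3x3 intrinsics, pixels), "cam_to_world" (4x4, takes a point from camera to world coordinates). Camera axes: x right, y down, z forward; pixel columns grow to the right and rows downward; lengths in mm; the calibration is good to about 2 mm. A picture is of the moment at which its call begins.
- env.job_done(): hands the job in; it is judged then, once.
The state is a dict: "time_s": time; "qpos": joint angles; "qvel": joint speeds; "effort": joint torques, N m; "ee_pos": TCP position; "ee_rot": TCP orientation; "force": force on the tool from outside, world axes, zero at the start; "torque": the same for the moment, N m; "gripper_width": finger opening in mm; "gripper_force": force on a finger pad.
Only numpy, scipy, OpenCV 4.12 (cv2) and the standard library are available. Lean on these libraries where they do the work, as an engineer would, in place of code of your own. Each camera call takes 0.05 s, during which the arm holds its last target. There are 200 camera calls.

TASK

The handle lying on the black felt mat shows the colour wanted next, green or blue. First lift the finished blank out of the vise and lay it in the yellow tray, cranking the jaw back wherever it leaves too little room; then lay every loose stave of the wanted colour side by side across the vise bed, flat and centred between the two jaws, and crank the jaw in until it clamps them firmly together. Keep the staves of the other colour out of the vise, do not disturb the handles, sleeve, cap and cup, and let go of everything at the end.

Things in the scene. Friction and masses are not known exactly. Their poses are not given: they have to be found in the camera images.
- vise_bed (a point): Middle of the flat top (the bed, 48 mm above the bench) of a red steel vise that is bolted down, its frame 165 x 100 mm on a 150 x 160 x 14 mm foot. x runs along the screw from the crank (-x end) to the fixed jaw (+x end), y across the jaws, z up. The bed is open on both sides.
- fixed_face (a point): Middle of the fixed jaw's steel face, 60 mm to +x of vise_bed and 16 mm above the bed; the face is 50 mm wide (y) and 36 mm high and looks to the vise's -x.
- jaw_face (a point): Middle of the moving jaw's steel face (50 mm wide, 36 mm high, looks to the vise's +x), 16 mm above the bed. The distance from it to fixed_face is the jaw opening.
- jaw (a joint): Slide of the moving jaw in m along the vise's -x; jaw opening = 0.060 + value. Range -0.030 to 0.034. It is driven only by the crank and stays where it is left.
- crank (a joint): Turn of the crank in rad; jaw = 0.012 x crank / 6.283 (12 mm a turn). Seen from the crank's end, clockwise (decreasing) closes the jaw. At value a the knob lies off the hub by 38 mm x sin(a) along the vise's y and 38 mm x cos(a) up (0: arm straight up). Turning takes about 3 N at the knob while the jaw runs free; the screw holds the clamping when let go.
- crank_hub (a point): Centre of the crank's hub on the screw axis, 78 mm above the bench, 101 mm to the vise's -x of jaw_face; it travels with the jaw. The crank arm is 8 mm thick and in this plane. A fixed nut block (40 mm wide, top 86 mm above the bench) stands on the bed 55 to 65 mm to -x of vise_bed.
- knob_grip (a point): Point to grip on the crank's black round handle knob: 14 mm diameter, 50 mm long, sticking out parallel to the screw to the vise's -x, 38 mm from the screw axis; this point is 28 mm beyond the arm's centre plane. The knob spins freely on its pin, so a gripper holding it from above can go round without turning.
- blank: The finished blank, lying loose in the vise: a glued block 60 x 36 x 16 mm, dark wood with an orange layer in the middle. Origin at its centre, x along its 60 mm, y along its 36 mm, z up. It lies on the bed across the vise 2 to 6 mm from the fixed jaw, its 60 mm side along the vise's y.
- tray_in (a point): Middle of the inner floor (4 mm above the bench) of a yellow open tray fixed to the bench, 130 (x) x 170 (y) mm outside, walls 4 mm thick and 20 mm high.
- felt: Black felt mat 150 x 100 x 4 mm, fixed; the sample handle lying on it shows the colour that is wanted now. Origin under its middle.
- cork: Brown cork mat 150 x 100 x 4 mm, fixed; the sample handle lying on it is of the colour that waits. Origin under its middle.
- handle_green: Sample: a green turned handle 110 mm long and 28 mm thick, lying on one of the mats. Origin under its middle, x along it.
- handle_blue: Sample: a blue turned handle, same size, lying on the other mat. Origin under its middle, x along it.
- sleeve: Steel sleeve 60 mm tall, 42 mm wide, standing on the bench beyond the vise; to be left alone. Origin under its middle.
- cap: Round steel cap with small holes, 44 mm wide and 18 mm high, on the bench; to be left alone. Origin under its middle.
- cup: Brown ceramic cup 92 mm wide and 85 mm tall holding turned handles up to 165 mm; to be left alone. Origin under its middle.
- green0: A loose green resin stave with one dark wood end, 60 x 16 x 16 mm, lying on the bench (3 or 4 of each colour are present, a missing one is absent). Origin at its centre, x along its 60 mm. Any of its long sides may lie down.
- green1: A loose green resin stave with one dark wood end, 60 x 16 x 16 mm, lying on the bench (3 or 4 of each colour are present, a missing one is absent). Origin at its centre, x along its 60 mm. Any of its long sides may lie down.
- green2: A loose green resin stave with one dark wood end, 60 x 16 x 16 mm, lying on the bench (3 or 4 of each colour are present, a missing one is absent). Origin at its centre, x along its 60 mm. Any of its long sides may lie down.
- green3: A loose green resin stave with one dark wood end, 60 x 16 x 16 mm, lying on the bench (3 or 4 of each colour are present, a missing one is absent). Origin at its centre, x along its 60 mm. Any of its long sides may lie down.
- blue0: A loose blue resin stave with one dark wood end, 60 x 16 x 16 mm, lying on the bench (3 or 4 of each colour are present, a missing one is absent). Origin at its centre, x along its 60 mm. Any of its long sides may lie down.
- blue1: A loose blue resin stave with one dark wood end, 60 x 16 x 16 mm, lying on the bench (3 or 4 of each colour are present, a missing one is absent). Origin at its centre, x along its 60 mm. Any of its long sides may lie down.
- blue2: A loose blue resin stave with one dark wood end, 60 x 16 x 16 mm, lying on the bench (3 or 4 of each colour are present, a missing one is absent). Origin at its centre, x along its 60 mm. Any of its long sides may lie down.
- blue3: A loose blue resin stave with one dark wood end, 60 x 16 x 16 mm, lying on the bench (3 or 4 of each colour are present, a missing one is absent). Origin at its centre, x along its 60 mm. Any of its long sides may lie down.
There are look-alikes about, which are no part of the job. What is shaped like the green1 but orange is not meant. What is shaped like the green2 but pink is not meant.

How it is judged:
By the outcome, as a careful person would: the job done as asked, in the order asked, and still so for the second after the job is handed in, with the robot touching nothing.
Of green0, green1, green2, green3 only 3 to 4 are there at a start; the rules pass over those that are not, and their reading is None.
Of blue0, blue1, blue2, blue3 only 3 to 4 are there at a start; the rules pass over those that are not, and their reading is None.
At some moment in a run one of green0, green1, green2, green3, blue0, blue1, blue2, blue3 may be knocked a few centimetres aside while the robot is not near it.
Once in a run the grip may slacken for a moment while it holds something.
It also fails if it takes over 210 s, if anything falls off the work surface, if the arm or the gripper's body presses on something with over 40 N, if the wrist force passes 120 N, or if a joint passes its speed limit or range.

## Working session

There is one attempt and no reset: what is moved stays moved. The work goes in short steps, Python scripts to look and compute and a tool call to move; the robot and the scene stay as the last step left them, time stands still between calls to the robot, and variables do not carry over. Pictures are saved under pics/ and viewed, at most 14 in all, crops included, and the job is handed in when it is done.

Besides the shell and the picture viewer there is one more tool, called after "Request:" by a JSON object that holds its "api" and its "payload", one argument or row to a line. send_rows: Moves the arm, as the interface text tells. Shifts and turns lie within -1 to 1; 1 stands for 0.04 m of shift or 0.12 rad of turn. Its arguments: {"type":"object","properties":{"steps":{"type":"array"},"squeeze":{"type":"number"}},"required":["steps"]}

```bash
ls; mkdir -p pics; cat > h.py <<'E'
import numpy as np, cv2
from workcell import env
def grab(n):
    f=env.grab_frame(n); return f
def save(f,name,crop=None,s=1.5):
    im=cv2.cvtColor(f["pixels"],cv2.COLOR_RGB2BGR)
    if crop: im=im[crop[1]:crop[3],crop[0]:crop[2]]
    cv2.imwrite("pics/"+name,cv2.resize(im,None,fx=s,fy=s,interpolation=cv2.INTER_CUBIC))
def ray(f,u,v):
    K=np.array(f["intrinsics"]);T=np.array(f["cam_to_world"])
    d=T[:3,:3]@np.linalg.solve(K,[u,v,1.0]); return T[:3,3],d
def onz(f,u,v,z):
    o,d=ray(f,u,v); return o+d*(z-o[2])/d[2]
def pt(f,u,v):
    o,d=ray(f,u,v); return o+d*f["depth"][int(round(v)),int(round(u))]
def cloud(f):
    K=np.array(f["intrinsics"]);T=np.array(f["cam_to_world"]);D=f["depth"]
    v,u=np.mgrid[:D.shape[0],:D.shape[1]]
    P=np.stack([(u-K[0,2])/K[0,0]*D,(v-K[1,2])/K[1,1]*D,D],-1)
    P=P@T[:3,:3].T+T[:3,3]; P[D==0]=np.nan; return P
E
python3 - <<'E'
from h import *
for n in("scene","top"):
    f=grab(n);save(f,n+"0.png");print(n,f["intrinsics"],np.round(f["cam_to_world"],3).tolist())
print(env.state())
E
```

```text
pics
scene [[408.58954213   0.         251.94551832]
 [  0.         408.58954213 189.56315796]
 [  0.           0.           1.        ]] [[-0.522, 0.653, -0.549, 1304.53], [0.853, 0.396, -0.34, 444.365], [-0.004, -0.646, -0.764, 1086.204], [0.0, 0.0, 0.0, 1.0]]
top [[471.73988885   0.         254.585332  ]
 [  0.         471.73988885 187.36836179]
 [  0.           0.           1.        ]] [[-0.019, -0.981, 0.192, 381.1], [-0.999, 0.025, 0.025, -16.675], [-0.03, -0.192, -0.981, 1282.915], [0.0, 0.0, 0.0, 1.0]]
{'time_s': 0.1, 'qpos': array([ 7.20787736e+01,  1.83484376e+01,  8.96995999e+01, -2.59211239e-03,
        7.20423406e+01, -1.14583357e+00]), 'qvel': array([-0.05965427, -0.0398049 , -0.18173905,  0.13055997, -0.0679447 ,
        0.03837479]), 'effort': array([-2.80501863e-04, -4.13332450e+01, -2.32507932e+01,  7.28170364e-02,
        4.21315699e-02, -5.23702579e-05]), 'ee_pos': array([165.83254551, 550.10386138, 213.19848805]), 'ee_rot': array([-1.79909591e+02,  6.56767662e-04,  1.63225409e+02]), 'force': array([-0.29508937, -0.16849374, -0.3178081 ]), 'torque': array([ 0.00168346, -0.02153619, -0.02512256]), 'gripper_force': 0.0, 'gripper_width': 91.06533400690728}
```

View pics/scene0.png

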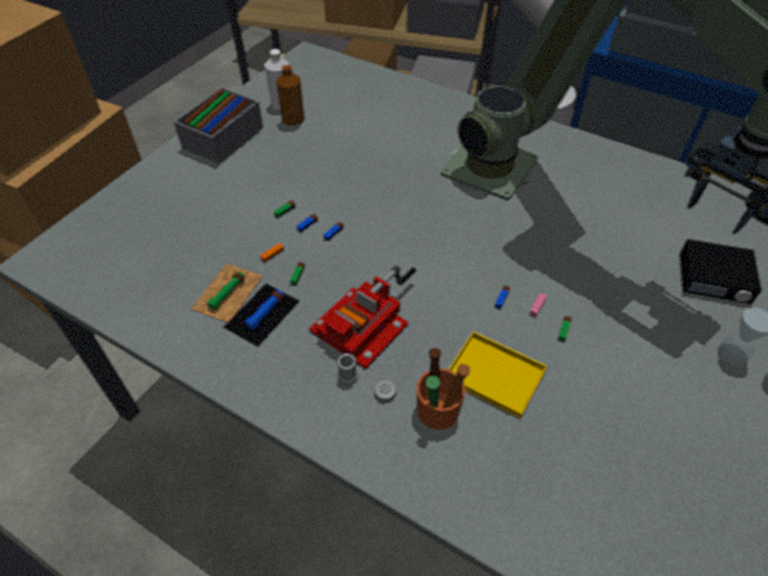

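View pics/top0.png

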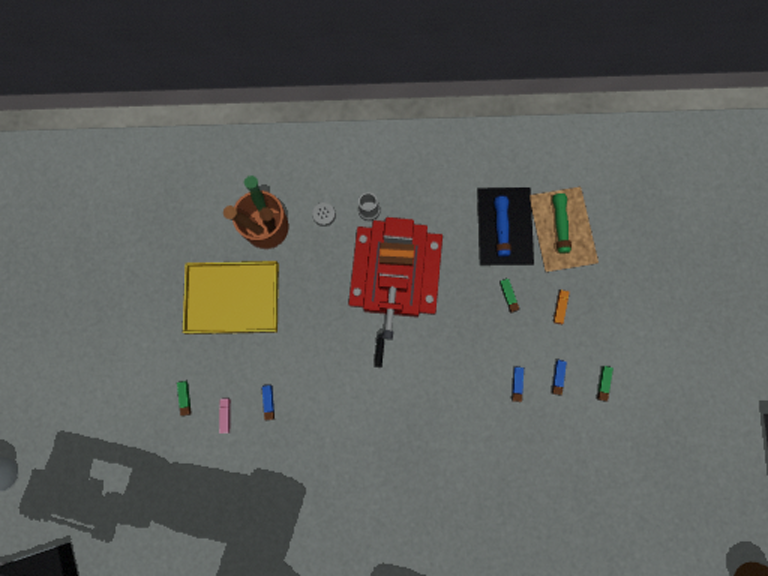

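Blue handle (top view ~(502,225)) lies on the black felt, so blue is wanted. Three blue staves at ~(268,402), (518,384), (559,377) in the enlarged picture; vise at ~(396,265) with its crank towards the robot.

```bash
cat >> h.py <<'E'
def staves(f,lo=(100,120,40),hi=(130,255,255),zr=(3,30)):
    P=cloud(f);hsv=cv2.cvtColor(f["pixels"],cv2.COLOR_RGB2HSV)
    m=cv2.inRange(hsv,lo,hi);n,L,st,c=cv2.connectedComponentsWithStats(m)
    out=[]
    for i in range(1,n):
        if st[i,4]<40: continue
        q=P[L==i];q=q[~np.isnan(q).any(1)]
        if len(q)<20: continue
        out.append((c[i].round(1).tolist(),int(st[i,4]),np.median(q,0).round(1).tolist(),np.percentile(q[:,2],90).round(1)))
    return out
E
python3 - <<'E'
from h import *
for n in("top","scene"):
    f=grab(n)
    print(n)
    for s in staves(f): print(s)
    print('orange');
    for s in staves(f,(8,180,120),(16,255,255)): print(s)
    print('yellow')
    for s in staves(f,(22,150,80),(32,255,255)): print(s)
    np.savez(n+"0.npz",pixels=f["pixels"],depth=f["depth"],intrinsics=f["intrinsics"],cam_to_world=f["cam_to_world"])
    save(f,n+"v.png",(215,130,315,255) if n=="top" else (190,160,300,260),5)
E
```

```text
top
([334.7, 145.3], 274, [740.4, -206.5, 25.7], np.float64(30.3))
([372.8, 248.6], 119, [456.4, -294.5, 14.7], np.float64(18.1))
([345.2, 253.3], 111, [443.8, -220.8, 15.4], np.float64(18.4))
([178.1, 265.4], 115, [423.6, 223.8, 15.6], np.float64(18.9))
orange
([264.0, 168.4], 107, [670.6, -11.3, 62.8], np.float64(66.4))
([374.2, 204.2], 108, [575.2, -306.4, 14.7], np.float64(17.5))
yellow
([153.7, 197.7], 2856, [609.8, 296.1, 4.2], np.float64(15.2))
scene
([444.4, 54.2], 2188, [-652.8, 320.9, 25.1], np.float64(52.6))
([148.0, 76.0], 146, [285.6, -694.1, 92.2], np.float64(100.1))
([384.6, 74.9], 65, [-649.6, 69.2, -173.4], np.float64(-138.0))
([203.0, 148.8], 60, [457.7, -294.1, 13.5], np.float64(18.5))
([220.8, 154.3], 62, [447.0, -219.5, 15.1], np.float64(18.0))
([334.0, 198.4], 61, [424.9, 224.5, 15.9], np.float64(19.3))
([173.7, 208.0], 215, [740.9, -205.3, 25.7], np.float64(30.6))
orange
([180.5, 167.1], 48, [578.0, -306.3, 15.7], np.float64(18.8))
([234.3, 209.8], 71, [669.1, -14.6, 64.1], np.float64(66.3))
yellow
([332.3, 248.4], 1891, [600.4, 301.1, 5.1], np.float64(17.6))
```

View pics/topv.png

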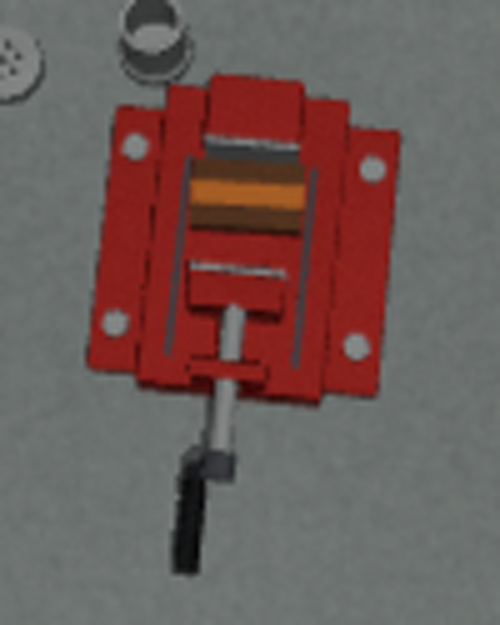

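View pics/scenev.png

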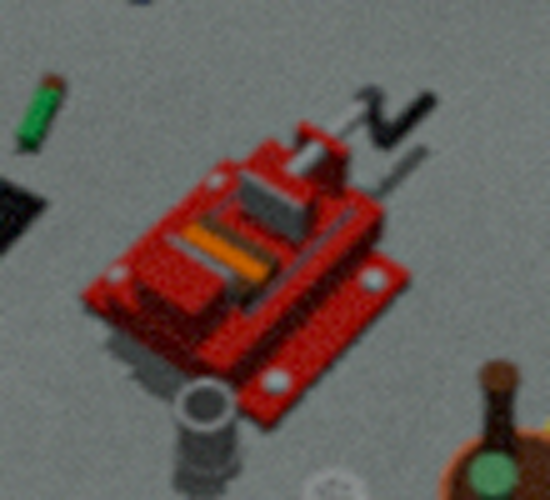

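Top crop: fixed face top edge ≈(205,138)-(300,148), moving face top edge ≈(190,263)-(287,274), bolts at (135,147),(372,168),(357,347),(115,323), hub ≈(220,465), knob (193,470)→(187,572). The scene crop shows the knob below and +y of the hub.

```bash
cat >> h.py <<'E'
def stavepose(f,u,v,z=16):
    # top-face axis: mask all saturated/dark-wood pixels near (u,v); return centre & axis
    hsv=cv2.cvtColor(f["pixels"],cv2.COLOR_RGB2HSV)
    m=((hsv[...,1]>95)).astype(np.uint8);n,L,st,c=cv2.connectedComponentsWithStats(m)
    l=L[int(round(v)),int(round(u))]
    ys,xs=np.nonzero(L==l)
    P=np.array([onz(f,x,y,z)[:2] for x,y in zip(xs,ys)],np.float32)
    r=cv2.minAreaRect(P); return np.round(r[0],1),np.round(r[1],1),round(r[2],1),len(xs)
E
python3 - <<'E'
from h import *
L=lambda n:dict(np.load(n+"0.npz"))
t=L("top");s=L("scene")
c=lambda p:(p[0]/5+215-.4,p[1]/5+130-.4)
cs=lambda p:(p[0]/5+190-.4,p[1]/5+160-.4)
B=np.array([onz(t,*c(p),15) for p in[(135,147),(372,168),(357,347),(115,323)]]);print("bolts",B.round(1),B.mean(0))
Bs=np.array([onz(s,*cs(p),15) for p in[(117,273),(217,180),(373,278),(277,382)]]);print("bolts scene",Bs.round(1),Bs.mean(0))
e1=(B[0]+B[1]-B[2]-B[3]);print("yawA",np.degrees(np.arctan2(e1[1],e1[0])))
e2=(B[0]+B[3]-B[1]-B[2]);print("yawB",np.degrees(np.arctan2(-e2[0],e2[1])))
for n,a,b in(("fixed",(205,138),(300,148)),("jaw",(190,263),(287,274))):
    print(n,onz(t,*c(a),82).round(1),onz(t,*c(b),82).round(1))
print("blank top corners",[onz(t,*c(p),64).round(1) for p in[(190,160),(305,163),(302,233),(188,226)]])
P=cloud(t)
for p in[(215,465),(193,480),(190,520),(187,560),(250,105),(240,290),(245,195),(240,250)]:
    u,v=c(p);print(p,P[int(round(v)),int(round(u))].round(1))
Ps=cloud(s)
for p in[(372,95),(385,140),(430,100),(407,120)]:
    u,v=cs(p);print("s",p,Ps[int(round(v)),int(round(u))].round(1))
for u,v in[(372.8,248.6),(345.2,253.3),(178.1,265.4)]: print(stavepose(t,u,v))
for u,v in[(203,148.8),(220.8,154.3),(334,198.4)]: print(stavepose(s,u,v))
E
```

```text
bolts [[710.6  50.4  15. ]
 [695.1 -80.4  15. ]
 [595.1 -68.9  15. ]
 [611.7  62.8  15. ]] [653.12622761  -9.01024077  15.        ]
bolts scene [[690.1 -86.1  15. ]
 [590.3 -73.2  15. ]
 [606.7  59.   15. ]
 [707.9  48.5  15. ]] [648.75273123 -12.95895517  15.        ]
yawA -6.839938659549457
yawB -6.962175423191997
fixed [697.1  10.   82. ] [690.3 -39.7  82. ]
jaw [630.2  19.1  82. ] [623.1 -31.1  82. ]
blank top corners [array([690. ,  18.6,  64. ]), array([686.7, -42.5,  64. ]), array([648.6, -39.8,  64. ]), array([654. ,  20.4,  64. ])]
(215, 465) [522.8   7.2  86.8]
(193, 480) [519.3  21.2  52.8]
(190, 520) [498.6  21.7  49.6]
(187, 560) [478.2  24.8  45.4]
(250, 105) [713.3 -15.1  82. ]
(240, 290) [613.6  -7.6  85.1]
(245, 195) [669.6 -11.2  61. ]
(240, 250) [643.7  -7.7  42.9]
s (372, 95) [523.7   8.1  83. ]
s (385, 140) [525.5  21.6  47.4]
s (430, 100) [474.7  27.8  42.3]
s (407, 120) [502.   23.6  45.8]
(array([ 449.9, -293. ]), array([18.2, 59.7]), 79.0, 153)
(array([ 439.7, -219.9]), array([15.8, 60.2]), 86.7, 142)
(array([416.2, 223.4]), array([59. , 18.1]), 4.5, 153)
(array([ 454. , -292.6]), array([24.6, 63.3]), 79.1, 70)
(array([ 443.6, -219.1]), array([23.5, 63.9]), 81.7, 69)
(array([421.2, 223.7]), array([66.7, 18. ]), 3.8, 75)
```

Request:
{"api": "send_rows", "payload": {
  "steps": [
    [[0, 0, 0, -0.72, 1], [0, 0, 0, -0.72, 1], [0, 0, 0, 0, 1], [-0.71, -0.62, 0, 0, 1], [-0.71, -0.62, 0, 0, 1]]
  ]
}}

```text
time_s: 0.62
ee_pos: [216.1, 494.7, 213.5]
ee_rot: [-180.0, -0.0, 173.2]
force: [0.9, 0.1, 0.4]
gripper_width: 91.2
gripper_force: 0.0
```

Request:
{"api": "send_rows", "payload": {
  "steps": [
    [[-0.71, -0.62, 0, 0, 1], [-0.71, -0.62, 0, 0, 1], [-0.71, -0.62, 0, 0, 1], [-0.71, -0.62, 0, 0, 1], [-0.71, -0.62, 0, 0, 1]]
  ]
}}

```text
time_s: 1.03
ee_pos: [343.4, 352.9, 214.0]
ee_rot: [180.0, 0.0, 173.0]
force: [0.6, 0.2, -0.3]
gripper_width: 91.5
gripper_force: 0.0
```

Request:
{"api": "send_rows", "payload": {
  "steps": [
    [[-0.71, -0.62, 0, 0, 1], [-0.71, -0.62, 0, 0, 1], [-0.71, -0.62, 0, 0, 1], [-0.71, -0.62, 0, 0, 1], [-0.71, -0.62, 0, 0, 1]]
  ]
}}

```text
time_s: 1.45
ee_pos: [469.6, 212.7, 214.0]
ee_rot: [180.0, 0.0, 173.0]
force: [1.0, 0.1, 0.5]
gripper_width: 91.3
gripper_force: 0.0
```

Request:
{"api": "send_rows", "payload": {
  "steps": [
    [[-0.71, -0.62, 0, 0, 1], [-0.71, -0.62, 0, 0, 1], [-0.71, -0.62, 0, 0, 1], [-0.71, -0.62, 0, 0, 1], [0, 0, 0, 0, 1]]
  ]
}}

```text
time_s: 1.87
ee_pos: [573.7, 97.3, 213.4]
ee_rot: [-179.9, 0.2, 172.7]
force: [0.5, 0.3, -0.6]
gripper_width: 91.4
gripper_force: 0.0
```

Request:
{"api": "send_rows", "payload": {
  "steps": [
    [[-0.69, -0.6, 0, 0, 1], [-0.69, -0.6, 0, 0, 1], [-0.69, -0.6, 0, 0, 1], [-0.67, -0.6, 0, 0, 1], [0, 0, 0, 0, 1]]
  ]
}}

```text
time_s: 2.28
ee_pos: [670.3, -11.0, 212.7]
ee_rot: [-179.9, 0.1, 172.8]
force: [0.0, 0.1, -0.4]
gripper_width: 91.5
gripper_force: 0.0
```

Request:
{"api": "send_rows", "payload": {
  "steps": [
    [[0, 0, 0.7, 0, 1], [0, 0, 0.7, 0, 1], [0, 0, 0.7, 0, 1], [0, 0, 0, 0, 1], [0, 0, 0, 0, 1]]
  ]
}}

```text
time_s: 2.7
ee_pos: [665.7, -5.7, 128.7]
ee_rot: [-180.0, -0.2, 173.1]
force: [0.1, -0.1, 0.3]
gripper_width: 90.9
gripper_force: 0.0
```

```bash
cat >> h.py <<'E'
def delta(x,y,z,yaw=None):
    s=env.state();p=s["ee_pos"];a=np.radians(s["ee_rot"][2]);d=np.array([x,y])-p[:2]
    print("tool units",np.round([(d[0]*np.cos(a)+d[1]*np.sin(a))/40,(d[0]*np.sin(a)-d[1]*np.cos(a))/40,(p[2]-z)/40],2),
      "turn",None if yaw is None else round(-np.radians((yaw-s["ee_rot"][2]+180)%360-180)/.12,2),p.round(1),s["ee_rot"].round(1))
E
python3 - <<'E'
from h import *
f=grab("scene");save(f,"s1.png",(190,110,310,250),5);delta(671,-12,51,173.1)
E
```

```text
tool units [-0.11 -0.14  1.99] turn -0.0 [667.2  -5.7 130.7] [180.    0.  173.1]
```

View pics/s1.png

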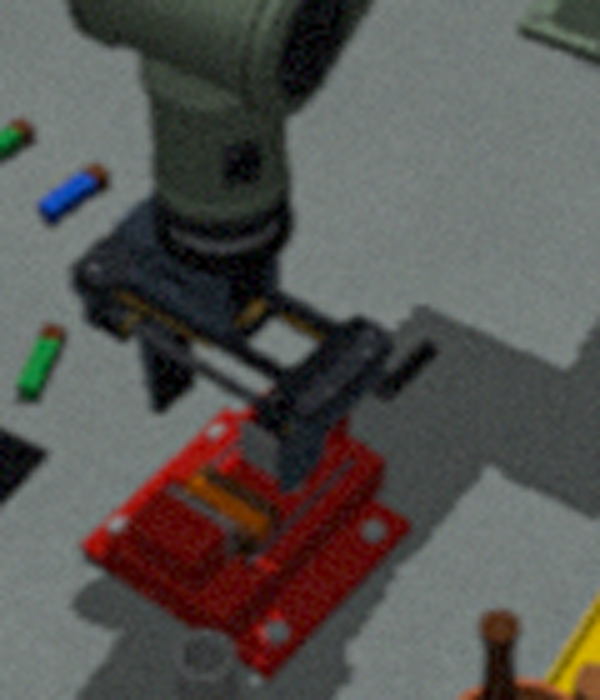

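The gripper straddles the blank ends properly, with the jaws between the fingers.

Request:
{"api": "send_rows", "payload": {
  "steps": [
    [[-0.11, -0.14, 0.5, 0, 1], [0, 0, 0.5, 0, 1], [0, 0, 0.4, 0, 1], [0, 0, 0.3, 0, 1], [0, 0, 0, 0, 1]]
  ]
}}

```text
time_s: 3.17
ee_pos: [670.1, -12.0, 61.3]
ee_rot: [180.0, -0.1, 173.1]
force: [-0.4, -0.6, -0.2]
gripper_width: 91.6
gripper_force: 0.0
```

Request:
{"api": "send_rows", "payload": {
  "steps": [
    [[0, 0, 0.15, 0, 1], [0, 0, 0, 0, 1], [0, 0, 0, 0, 1], [0, 0, 0, 0, 1]]
  ]
}}

```text
time_s: 3.5
ee_pos: [671.3, -12.3, 57.1]
ee_rot: [180.0, 0.1, 173.1]
force: [-0.6, 0.8, 0.6]
gripper_width: 91.3
gripper_force: 0.0
```

Request:
{"api": "send_rows", "payload": {
  "steps": [
    [[0, 0, 0, 0, 0.75], [0, 0, 0, 0, 0.75], [0, 0, 0, 0, 0.7], [0, 0, 0, 0, 0.7], [0, 0, 0, 0, 0.7]]
  ],
  "squeeze": 20
}}

```text
time_s: 3.92
ee_pos: [670.6, -12.3, 56.0]
ee_rot: [180.0, 0.0, 173.1]
force: [-0.1, 0.2, 0.2]
gripper_width: 64.2
gripper_force: 0.0
```

Request:
{"api": "send_rows", "payload": {
  "steps": [
    [[0, 0, 0, 0, 0.6], [0, 0, 0, 0, 0.6], [0, 0, 0, 0, 0.5], [0, 0, 0, 0, 0.5], [0, 0, 0, 0, 0.5]]
  ]
}}

```text
time_s: 4.33
ee_pos: [670.6, -12.3, 56.0]
ee_rot: [180.0, -0.0, 173.1]
force: [-0.5, 0.1, 0.1]
gripper_width: 60.1
gripper_force: 19.8
```

Request:
{"api": "send_rows", "payload": {
  "steps": [
    [[0, 0, 0, 0, 0.8], [0, 0, 0, 0, 0.8], [0, 0, 0.12, 0, 0.8], [0, 0, 0, 0, 0.8], [0, 0, 0, 0, 0.8]]
  ]
}}

```text
time_s: 4.75
ee_pos: [670.2, -12.3, 50.6]
ee_rot: [180.0, -0.1, 173.1]
force: [0.5, -0.2, 0.2]
gripper_width: 73.0
gripper_force: 0.0
```

Request:
{"api": "send_rows", "payload": {
  "steps": [
    [[0, 0, 0, 0, 0.5], [0, 0, 0, 0, 0.5], [0, 0, 0, 0, 0.5], [0, 0, 0, 0, 0.5], [0, 0, 0, 0, 0.5]]
  ],
  "squeeze": 30
}}

```text
time_s: 5.17
ee_pos: [670.6, -12.3, 51.1]
ee_rot: [180.0, 0.0, 173.1]
force: [-0.1, -0.4, -0.8]
gripper_width: 60.3
gripper_force: 29.7
```

Request:
{"api": "send_rows", "payload": {
  "steps": [
    [[0, 0, -0.3, 0, 0.5], [0, 0, -0.5, 0, 0.5], [0, 0, -0.7, 0, 0.5], [0, 0, -0.7, 0, 0.5], [0, 0, 0, 0, 0.5]]
  ]
}}

```text
time_s: 5.58
ee_pos: [674.3, -12.5, 146.8]
ee_rot: [179.9, 0.7, 173.1]
force: [0.4, 0.4, -0.2]
gripper_width: 60.1
gripper_force: 29.7
```

```bash
python3 - <<'E'
from h import *
for n in("top","scene"):
    f=grab(n);P=cloud(f);q=P[(abs(P[...,2]-22)<5)&(abs(P[...,0]-610)<120)&(abs(P[...,1]-297)<120)]
    hsv=cv2.cvtColor(f["pixels"],cv2.COLOR_RGB2HSV);m=cv2.inRange(hsv,(22,150,80),(32,255,255))>0
    q=P[m];q=q[~np.isnan(q).any(1)];print(n,len(q),np.percentile(q,[2,50,98],0).round(0).tolist())
    ys,xs=np.nonzero(m);w=np.array([onz(f,x,y,10)[:2] for x,y in zip(xs,ys)],np.float32);print(cv2.minAreaRect(w))
delta(607,297,150,173)
E
```

```text
top 2860 [[545.0, 212.0, -1.0], [610.0, 296.0, 4.0], [670.0, 377.0, 21.0]]
((608.9979248046875, 295.22918701171875), (172.99325561523438, 131.22129821777344), 89.79486083984375)
scene 1958 [[545.0, 211.0, 1.0], [601.0, 301.0, 5.0], [673.0, 376.0, 22.0]]
((646.9374389648438, 20.659942626953125), (159.78341674804688, 734.7947387695312), 8.391862869262695)
tool units [ 2.52  7.48 -0.22] turn 0.02 [671.4 -12.3 141.4] [180.    0.2 173.1]
```

Request:
{"api": "send_rows", "payload": {
  "steps": [
    [[0.35, 0.9, 0, 0, 0.5], [0.35, 0.9, 0, 0, 0.5], [0.3, 0.9, 0, 0, 0.5], [0.3, 0.9, 0, 0, 0.5], [0.3, 0.9, 0, 0, 0.5]]
  ]
}}

```text
time_s: 6.1
ee_pos: [627.0, 175.3, 137.7]
ee_rot: [-179.9, -0.2, 173.1]
force: [-0.6, -0.9, -0.5]
gripper_width: 59.9
gripper_force: 29.7
```

Request:
{"api": "send_rows", "payload": {
  "steps": [
    [[0.3, 0.9, 0, 0, 0.5], [0.3, 0.9, 0, 0, 0.5], [0.3, 0.8, 0, 0, 0.5], [0, 0.35, 0, 0, 0.5], [0, 0, 0, 0, 0.5]]
  ]
}}

```text
time_s: 6.52
ee_pos: [605.9, 298.6, 137.7]
ee_rot: [-180.0, -0.1, 173.4]
force: [0.1, -0.0, -0.2]
gripper_width: 60.3
gripper_force: 29.7
```

Request:
{"api": "send_rows", "payload": {
  "steps": [
    [[0, 0, 0.6, 0, 0.5], [0, 0, 0.8, 0, 0.5], [0, 0, 0.5, 0, 0.5], [0, 0, 0.3, 0, 0.5], [0, 0, 0, 0, 0.5]]
  ]
}}

```text
time_s: 6.93
ee_pos: [605.2, 293.1, 47.4]
ee_rot: [-179.8, -0.3, 173.1]
force: [-0.5, -0.1, 0.1]
gripper_width: 59.9
gripper_force: 29.7
```

Request:
{"api": "send_rows", "payload": {
  "steps": [
    [[0, 0, 0, 0, 0.5], [0, 0, 0, 0, 0.5]]
  ]
}}

```text
time_s: 7.1
ee_pos: [608.3, 295.3, 52.6]
ee_rot: [179.9, 0.1, 173.1]
force: [0.6, 0.3, 0.3]
gripper_width: 60.0
gripper_force: 29.7
```

Request:
{"api": "send_rows", "payload": {
  "steps": [
    [[0, 0, 0.4, 0, 0.5], [0, 0, 0.4, 0, 0.5], [0, 0, 0.2, 0, 0.5], [0, 0, 0.06, 0, 0.5], [0, 0, 0, 0, 0.5]]
  ]
}}

```text
time_s: 7.52
ee_pos: [607.3, 295.6, 9.2]
ee_rot: [180.0, 0.0, 173.1]
force: [0.3, 0.1, -0.2]
gripper_width: 59.8
gripper_force: 29.7
```

Request:
{"api": "send_rows", "payload": {
  "steps": [
    [[0, 0, 0.03, 0, 0.5], [0, 0, 0, 0, 0.5], [0, 0, 0, 0, 0.5]]
  ]
}}

```text
time_s: 7.77
ee_pos: [607.5, 295.8, 8.5]
ee_rot: [179.9, 0.1, 173.1]
force: [0.0, -0.1, -0.2]
gripper_width: 59.9
gripper_force: 29.7
```

Request:
{"api": "send_rows", "payload": {
  "steps": [
    [[0, 0, 0, 0, 0.75], [0, 0, 0, 0, 0.75], [0, 0, 0, 0, 0.75], [0, 0, 0, 0, 0.75]]
  ]
}}

```text
time_s: 8.1
ee_pos: [607.1, 295.6, 7.8]
ee_rot: [180.0, 0.0, 173.1]
force: [0.1, 0.2, -0.9]
gripper_width: 68.3
gripper_force: 0.0
```

Request:
{"api": "send_rows", "payload": {
  "steps": [
    [[0, 0, -0.5, 0, 0.75], [0, 0, -0.8, 0, 0.75], [0, 0, -0.9, 0, 1], [0, 0, -0.8, 0, 1], [0, 0, 0, 0, 1]]
  ]
}}

```text
time_s: 8.52
ee_pos: [610.9, 297.3, 135.6]
ee_rot: [179.6, 0.7, 173.1]
force: [0.9, 0.4, 0.6]
gripper_width: 85.4
gripper_force: 0.0
```

```bash
python3 - <<'E'
from h import *
f=grab("top");f2=grab("scene");save(f,"t2.png",(90,120,420,290),2.4)
for s in staves(f)+staves(f2)[3:]: print(s)
delta(419,224,120,95)
E
```

```text
([334.7, 145.2], 277, [740.5, -206.3, 25.3], np.float64(30.7))
([372.8, 248.7], 117, [455.3, -294.4, 15.5], np.float64(18.3))
([345.1, 253.2], 110, [445.8, -220.8, 15.2], np.float64(18.4))
([178.1, 265.4], 114, [423.6, 224.4, 15.2], np.float64(18.9))
([220.8, 154.3], 62, [446.1, -219.8, 15.0], np.float64(18.0))
([173.7, 208.0], 219, [740.2, -204.9, 25.5], np.float64(30.5))
tool units [ 4.47 -2.35  0.23] turn 11.36 [607.7 295.9 129.3] [179.9   0.2 173.1]
```

View pics/t2.png

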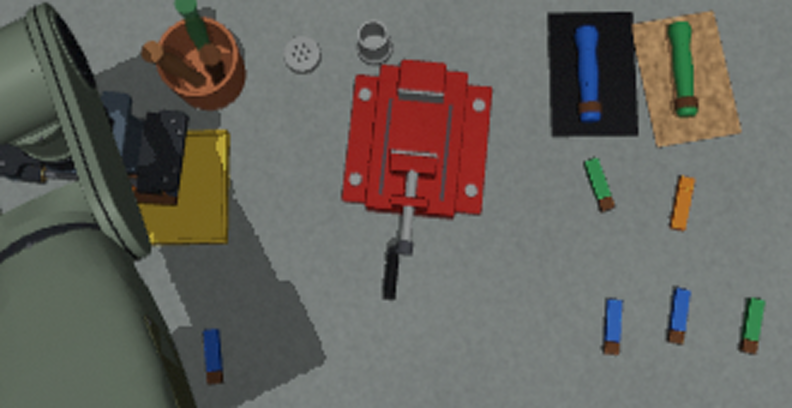

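Request:
{"api": "send_rows", "payload": {
  "steps": [
    [[0, 0, 0, 0.96, 1], [0, 0, 0, 0.96, 1], [0, 0, 0, 0.96, 1], [0, 0, 0, 0.96, 1], [0, 0, 0, 0.96, 1]]
  ]
}}

```text
time_s: 9.03
ee_pos: [605.8, 295.0, 125.1]
ee_rot: [-179.8, -0.1, 139.8]
force: [0.6, 0.4, -1.8]
gripper_width: 90.9
gripper_force: 0.0
```

Request:
{"api": "send_rows", "payload": {
  "steps": [
    [[0, 0, 0, 0.95, 1], [0, 0, 0, 0.95, 1], [0, 0, 0, 0.95, 1], [0, 0, 0, 0.95, 1], [0, 0, 0, 0.95, 1]]
  ]
}}

```text
time_s: 9.45
ee_pos: [605.8, 295.0, 125.1]
ee_rot: [-179.8, 0.0, 107.1]
force: [-1.8, 1.1, -0.9]
gripper_width: 91.2
gripper_force: 0.0
```

Request:
{"api": "send_rows", "payload": {
  "steps": [
    [[0, 0, 0, 0.95, 1], [0, 0, 0, 0.95, 1], [0, 0, 0, 0, 1], [-0.24, -0.8, 0, 0, 1], [-0.24, -0.8, 0, 0, 1]]
  ]
}}

```text
time_s: 9.87
ee_pos: [544.0, 271.1, 125.1]
ee_rot: [-179.8, 0.1, 94.6]
force: [-1.0, -0.7, 0.5]
gripper_width: 90.9
gripper_force: 0.0
```

Request:
{"api": "send_rows", "payload": {
  "steps": [
    [[-0.24, -0.8, 0, 0, 1], [-0.24, -0.8, 0, 0, 1], [-0.24, -0.8, 0, 0, 1], [-0.24, -0.83, 0, 0, 1], [0, 0, 0, 0, 1]]
  ]
}}

```text
time_s: 10.28
ee_pos: [410.5, 219.6, 125.5]
ee_rot: [-179.4, 0.2, 94.6]
force: [0.3, 0.1, -0.7]
gripper_width: 91.2
gripper_force: 0.0
```

```bash
python3 - <<'E'
from h import *
delta(419,223.6,4,94.3)
f=grab("scene");save(f,"s3.png",(270,110,410,240),4)
E
```

```text
tool units [0.08 0.22 3.04] turn 0.05 [410.5 219.6 125.5] [-179.4    0.2   94.6]
```

View pics/s3.png

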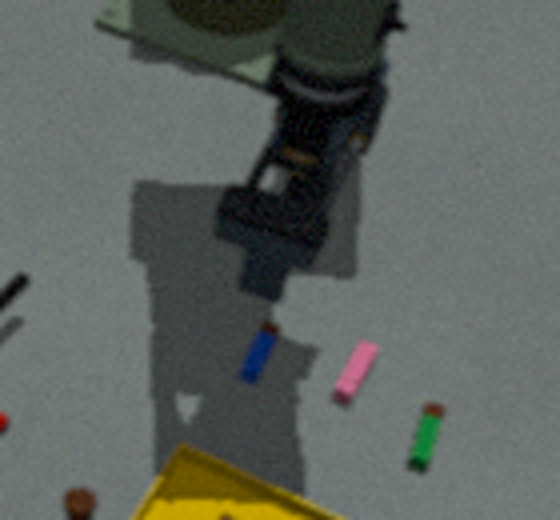

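The stave (~(260,352)) lies in front of the gripper, free of neighbours.

Request:
{"api": "send_rows", "payload": {
  "steps": [
    [[0, 0, 0.7, 0, 1], [0, 0, 0.7, 0, 1], [0, 0, 0.5, 0, 1], [0, 0, 0, 0, 1], [0, 0, 0, 0, 1]]
  ]
}}

```text
time_s: 10.75
ee_pos: [419.0, 223.3, 50.6]
ee_rot: [-179.9, 0.0, 94.5]
force: [0.4, -0.1, -0.1]
gripper_width: 91.2
gripper_force: 0.0
```

```bash
python3 - <<'E'
from h import *
env.grab_frame("top");env.grab_frame("top");delta(419,223.6,4,94.3)
E
```

```text
tool units [-0.01 -0.03  1.21] turn 0.02 [420.2 223.9  52.3] [179.9  -0.   94.4]
```

Request:
{"api": "send_rows", "payload": {
  "steps": [
    [[0, -0.03, 0.4, 0, 1], [0, 0, 0.4, 0, 1], [0, 0, 0.3, 0, 1], [0, 0, 0.1, 0, 1], [0, 0, 0, 0, 1]]
  ]
}}

```text
time_s: 11.27
ee_pos: [418.1, 223.4, 3.8]
ee_rot: [180.0, -0.0, 94.4]
force: [0.1, 0.7, 0.3]
gripper_width: 91.1
gripper_force: 0.0
```

Request:
{"api": "send_rows", "payload": {
  "steps": [
    [[0, 0, 0, 0, 0.6], [0, 0, 0, 0, 0.6], [0, 0, 0, 0, 0.5], [0, 0, 0, 0, 0.5], [0, 0, 0, 0, 0.5]]
  ],
  "squeeze": 20
}}

```text
time_s: 11.68
ee_pos: [417.8, 223.3, 4.0]
ee_rot: [180.0, -0.0, 94.4]
force: [-0.6, 0.2, 0.3]
gripper_width: 61.0
gripper_force: 0.1
```

Request:
{"api": "send_rows", "payload": {
  "steps": [
    [[0, 0, 0, 0, 0.5], [0, 0, 0, 0, 0.5], [0, 0, 0, 0, 0.5]]
  ]
}}

```text
time_s: 11.93
ee_pos: [417.8, 223.3, 4.0]
ee_rot: [180.0, -0.0, 94.4]
force: [-0.9, 0.1, 5.4]
gripper_width: 59.8
gripper_force: 20.0
```

Request:
{"api": "send_rows", "payload": {
  "steps": [
    [[0, 0, -0.5, 0, 0.5], [0, 0, -0.9, 0, 0.5], [0, 0, -0.9, 0, 0.5], [0, 0, -0.9, 0, 0.5], [0, 0, 0, 0, 0.5]]
  ]
}}

```text
time_s: 12.35
ee_pos: [421.6, 225.2, 137.8]
ee_rot: [179.3, -0.3, 94.4]
force: [0.5, 0.6, -0.2]
gripper_width: 60.0
gripper_force: 20.0
```

```bash
python3 - <<'E'
from h import *
t=dict(np.load("top0.npz"));s=dict(np.load("scene0.npz"))
c=lambda p:(p[0]/5+215-.4,p[1]/5+130-.4)
cs=lambda p:(p[0]/5+190-.4,p[1]/5+160-.4)
# face edges in scene view
for p in[(242,172),(310,205),(165,237),(232,285)]: print("scene face z82",onz(s,*cs(p),82).round(1))
# red frame / face depth: rows of cloud along the vise axis
for n,f in(("top",t),("scene",s)):
    P=cloud(f).reshape(-1,3);u=np.array([.9928,-.1201]);nn=np.array([.1201,.9928])
    d=P[:,:2]-[634.4,-7.8];a=d@u;b=d@nn;z=P[:,2]
    for lo in range(28,110,4):
        pass
    k=(z>72)&(z<92)&(abs(b)<22)
    h,_=np.histogram(a[k],np.arange(-80,110,4));print(n,dict(zip(range(-80,106,4),h)))
    for nm,k in(("fixedtop",(abs(z-82)<4)&(a>62)&(a<100)&(abs(b)<40)),):print(nm,np.percentile(a[k],[2,98]).round(1),np.percentile(b[k],[2,98]).round(1),np.median(z[k]))
    k=(abs(z-48)<4)&(abs(a)<110)&(abs(b)<70);print("bed a,b",np.percentile(a[k],[1,99]).round(1),np.percentile(b[k],[1,99]).round(1))
    k=(abs(z-14)<4)&(abs(a)<130)&(abs(b)<100);print("foot a,b",np.percentile(a[k],[1,99]).round(1),np.percentile(b[k],[1,99]).round(1))
E
```

```text
scene face z82 [621.2 -30.8  82. ]
scene face z82 [621.6  20.3  82. ]
scene face z82 [690.1 -43.4  82. ]
scene face z82 [699.6  12.3  82. ]
top {-80: np.int64(6), -76: np.int64(6), -72: np.int64(9), -68: np.int64(27), -64: np.int64(22), -60: np.int64(15), -56: np.int64(6), -52: np.int64(5), -48: np.int64(8), -44: np.int64(6), -40: np.int64(11), -36: np.int64(5), -32: np.int64(23), -28: np.int64(28), -24: np.int64(24), -20: np.int64(25), -16: np.int64(25), -12: np.int64(29), -8: np.int64(2), -4: np.int64(0), 0: np.int64(0), 4: np.int64(0), 8: np.int64(0), 12: np.int64(0), 16: np.int64(0), 20: np.int64(0), 24: np.int64(0), 28: np.int64(0), 32: np.int64(0), 36: np.int64(0), 40: np.int64(0), 44: np.int64(0), 48: np.int64(0), 52: np.int64(0), 56: np.int64(31), 60: np.int64(27), 64: np.int64(23), 68: np.int64(23), 72: np.int64(25), 76: np.int64(21), 80: np.int64(30), 84: np.int64(22), 88: np.int64(26), 92: np.int64(20), 96: np.int64(0), 100: np.int64(0), 104: np.int64(0)}
fixedtop [63.1 94.8] [-23.   24.6] 82.98483383313919
bed a,b [-66.2  94.8] [-48.1  50.2]
foot a,b [-55.8 115.5] [-78.1 
[... 273 characters left out ...]
: np.int64(13), -20: np.int64(13), -16: np.int64(15), -12: np.int64(20), -8: np.int64(24), -4: np.int64(0), 0: np.int64(0), 4: np.int64(0), 8: np.int64(0), 12: np.int64(0), 16: np.int64(0), 20: np.int64(0), 24: np.int64(0), 28: np.int64(0), 32: np.int64(0), 36: np.int64(0), 40: np.int64(0), 44: np.int64(0), 48: np.int64(0), 52: np.int64(0), 56: np.int64(6), 60: np.int64(15), 64: np.int64(14), 68: np.int64(11), 72: np.int64(21), 76: np.int64(15), 80: np.int64(15), 84: np.int64(14), 88: np.int64(17), 92: np.int64(25), 96: np.int64(13), 100: np.int64(0), 104: np.int64(0)}
fixedtop [62.7 97.4] [-24.8  23.5] 83.9092617023195
bed a,b [-64.7  99. ] [-50.6  49.4]
foot a,b [-55.4 119.2] [-80.1  79.4]
```

Request:
{"api": "send_rows", "payload": {
  "steps": [
    [[0, 0, 0, -0.96, 0.5], [0, 0, 0, -0.96, 0.5], [0, 0, 0, -0.96, 0.5], [0, 0, 0, -0.96, 0.5], [0, 0, 0, -0.96, 0.5]]
  ]
}}

```text
time_s: 12.77
ee_pos: [417.2, 223.0, 130.8]
ee_rot: [-179.9, -0.0, 127.7]
force: [-0.1, 0.9, 0.3]
gripper_width: 59.8
gripper_force: 20.0
```

Request:
{"api": "send_rows", "payload": {
  "steps": [
    [[0, 0, 0, -0.95, 0.5], [0, 0, 0, -0.95, 0.5], [0, 0, 0, -0.95, 0.5], [0, 0, 0, -0.95, 0.5], [0, 0, 0, -0.95, 0.5]]
  ]
}}

```text
time_s: 13.18
ee_pos: [417.2, 223.0, 130.7]
ee_rot: [-180.0, -0.0, 160.4]
force: [-0.5, 0.6, 0.2]
gripper_width: 59.8
gripper_force: 20.0
```

Request:
{"api": "send_rows", "payload": {
  "steps": [
    [[0, 0, 0, -0.95, 0.5], [0, 0, 0, -0.95, 0.5], [0, 0, 0, 0, 0.5], [-0.72, -0.51, 0, 0, 0.5], [-0.72, -0.51, 0, 0, 0.5]]
  ]
}}

```text
time_s: 13.6
ee_pos: [469.5, 176.0, 131.1]
ee_rot: [-180.0, -0.0, 173.1]
force: [-0.2, -0.5, -0.1]
gripper_width: 59.4
gripper_force: 20.0
```

Request:
{"api": "send_rows", "payload": {
  "steps": [
    [[-0.72, -0.51, 0, 0, 0.5], [-0.72, -0.51, 0, 0, 0.5], [-0.72, -0.51, 0, 0, 0.5], [-0.72, -0.51, 0, 0, 0.5], [-0.72, -0.51, 0, 0, 0.5]]
  ]
}}

```text
time_s: 14.02
ee_pos: [601.5, 55.8, 130.8]
ee_rot: [180.0, -0.0, 172.9]
force: [0.0, 1.3, -0.2]
gripper_width: 59.4
gripper_force: 20.0
```

Request:
{"api": "send_rows", "payload": {
  "steps": [
    [[-0.72, -0.51, 0, 0, 0.5], [-0.72, -0.51, 0, 0, 0.5], [-0.72, -0.51, 0, 0, 0.5], [0, 0, 0, 0, 0.5], [0, 0, 0, 0, 0.5]]
  ]
}}

```text
time_s: 14.43
ee_pos: [679.6, -15.2, 129.9]
ee_rot: [180.0, -0.1, 172.8]
force: [-0.4, -0.1, -0.9]
gripper_width: 59.4
gripper_force: 20.0
```

```bash
python3 - <<'E'
from h import *
f=grab("scene");f=grab("scene");save(f,"s4.png",(190,120,310,240),5);delta(682,-13.6,52,173.1);print(env.state()["gripper_width"])
E
```

```text
tool units [-0.1   0.01  1.97] turn -0.01 [678.2 -13.4 130.6] [ 1.80e+02 -1.00e-01  1.73e+02]
59.639919714760076
```

View pics/s4.png

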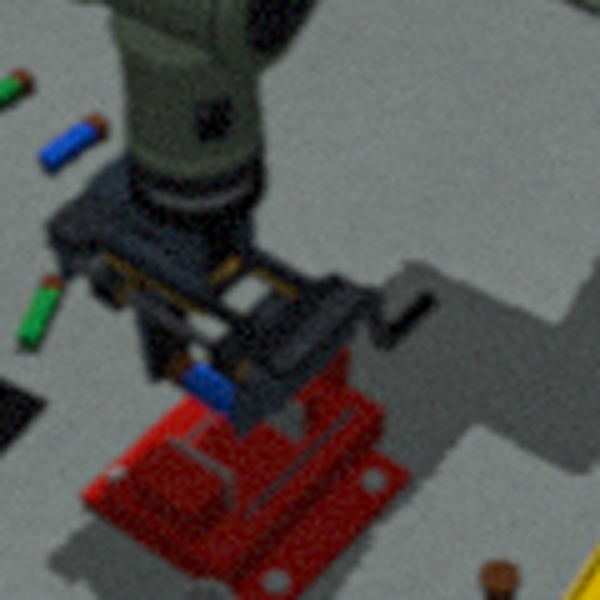

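The stave is held level across the vise, between the pads.

Request:
{"api": "send_rows", "payload": {
  "steps": [
    [[-0.09, 0, 0.4, 0, 0.5], [0, 0, 0.5, 0, 0.5], [0, 0, 0.4, 0, 0.5], [0, 0, 0.3, 0, 0.5], [0, 0, 0, 0, 0.5]]
  ]
}}

```text
time_s: 14.95
ee_pos: [680.0, -13.1, 64.8]
ee_rot: [-180.0, -0.3, 173.2]
force: [-0.0, -1.2, -0.8]
gripper_width: 59.4
gripper_force: 20.0
```

Request:
{"api": "send_rows", "payload": {
  "steps": [
    [[0, 0, 0.2, 0, 0.5], [0, 0, 0.12, 0, 0.5], [0, 0, 0, 0, 0.5], [0, 0, 0, 0, 0.5]]
  ]
}}

```text
time_s: 15.28
ee_pos: [682.8, -14.2, 55.1]
ee_rot: [180.0, 0.0, 173.1]
force: [-0.7, -0.5, -0.2]
gripper_width: 59.7
gripper_force: 20.0
```

Request:
{"api": "send_rows", "payload": {
  "steps": [
    [[0, 0, 0.05, 0, 0.5], [0, 0, 0.03, 0, 0.5], [0, 0, 0, 0, 0.5], [0, 0, 0, 0, 0.5]]
  ]
}}

```text
time_s: 15.62
ee_pos: [683.1, -14.4, 52.0]
ee_rot: [180.0, 0.1, 173.1]
force: [0.3, -0.6, 1.7]
gripper_width: 59.7
gripper_force: 20.0
```

Request:
{"api": "send_rows", "payload": {
  "steps": [
    [[0, 0, 0, 0, 0.85], [0, 0, 0, 0, 0.85], [0, 0, 0, 0, 0.85], [0, 0, 0, 0, 0.85]]
  ]
}}

```text
time_s: 15.95
ee_pos: [682.6, -14.3, 51.4]
ee_rot: [180.0, -0.0, 173.1]
force: [-0.1, -0.3, 0.1]
gripper_width: 77.2
gripper_force: 0.0
```

Request:
{"api": "send_rows", "payload": {
  "steps": [
    [[0, 0, -0.3, 0, 0.85], [0, 0, -0.6, 0, 0.85], [0, 0, -0.9, 0, 1], [0, 0, -0.4, 0, 1], [0, 0, 0, 0, 1]]
  ]
}}

```text
time_s: 16.37
ee_pos: [685.7, -14.4, 145.9]
ee_rot: [179.9, 0.6, 173.1]
force: [-0.5, 0.5, 0.3]
gripper_width: 90.3
gripper_force: 0.0
```

```bash
python3 - <<'E'
from h import *
t=grab("top");s=grab("scene")
for f in(t,s):
  for q in staves(f):
    if 400<q[2][0]<500 and q[2][1]<0: print(q,stavepose(f,*q[0]))
delta(441.5,-219.5,130,90)
E
```

```text
([372.8, 248.6], 118, [456.5, -294.2, 15.0], np.float64(18.3)) (array([ 449.9, -293. ]), array([18.2, 59.7]), 79.0, 152)
([345.2, 253.3], 111, [445.9, -220.9, 14.7], np.float64(18.0)) (array([ 438.5, -219.8]), array([15.8, 57.9]), 86.7, 141)
([203.2, 148.7], 60, [456.5, -294.2, 14.8], np.float64(18.2)) (array([ 454. , -292.6]), array([24.6, 63.3]), 79.1, 72)
tool units [ 5.38 -5.82  0.27] turn 12.09 [682.9 -14.3 140.7] [1.800e+02 1.000e-01 1.731e+02]
```

Request:
{"api": "send_rows", "payload": {
  "steps": [
    [[0, 0, 0, 0.97, 1], [0, 0, 0, 0.97, 1], [0, 0, 0, 0.97, 1], [0, 0, 0, 0.97, 1], [0, 0, 0, 0.97, 1]]
  ]
}}

```text
time_s: 16.88
ee_pos: [681.5, -14.2, 137.5]
ee_rot: [-179.9, -0.2, 139.4]
force: [0.1, 0.0, 1.2]
gripper_width: 91.7
gripper_force: 0.0
```

Request:
{"api": "send_rows", "payload": {
  "steps": [
    [[0, 0, 0, 0.97, 1], [0, 0, 0, 0.97, 1], [0, 0, 0, 0.97, 1], [0, 0, 0, 0.97, 1], [0, 0, 0, 0.97, 1]]
  ]
}}

```text
time_s: 17.3
ee_pos: [681.4, -14.2, 137.4]
ee_rot: [-179.8, -0.1, 106.1]
force: [-0.9, -0.8, -0.3]
gripper_width: 91.1
gripper_force: 0.0
```

Request:
{"api": "send_rows", "payload": {
  "steps": [
    [[0, 0, 0, 0.99, 1], [0, 0, 0, 0.99, 1], [0, 0, 0, 0.99, 1], [0, 0, 0, 0, 1], [-0.66, -0.71, 0, 0, 1]]
  ]
}}

```text
time_s: 17.72
ee_pos: [655.8, -35.5, 137.3]
ee_rot: [179.9, -0.1, 86.4]
force: [0.5, -0.6, 0.9]
gripper_width: 91.0
gripper_force: 0.0
```

Request:
{"api": "send_rows", "payload": {
  "steps": [
    [[-0.66, -0.71, 0, 0, 1], [-0.66, -0.71, 0, 0, 1], [-0.66, -0.71, 0, 0, 1], [-0.66, -0.71, 0, 0, 1], [-0.66, -0.71, 0, 0, 1]]
  ]
}}

```text
time_s: 18.13
ee_pos: [499.3, -160.9, 138.5]
ee_rot: [-179.9, -0.0, 86.2]
force: [1.1, 0.2, -0.5]
gripper_width: 91.1
gripper_force: 0.0
```

Request:
{"api": "send_rows", "payload": {
  "steps": [
    [[-0.66, -0.71, 0, 0, 1], [-0.66, -0.71, 0, 0, 1], [0, 0, 0.6, 0, 1], [0, 0, 0.6, 0, 1], [0, 0, 0.6, 0, 1]]
  ]
}}

```text
time_s: 18.55
ee_pos: [440.2, -209.6, 66.5]
ee_rot: [180.0, -0.0, 86.1]
force: [-0.7, -0.4, 0.1]
gripper_width: 91.3
gripper_force: 0.0
```

Request:
{"api": "send_rows", "payload": {
  "steps": [
    [[0, 0, 0, 0, 1], [0, 0, 0, 0, 1], [0, 0, 0, 0, 1]]
  ]
}}

```text
time_s: 18.8
ee_pos: [441.9, -209.3, 68.1]
ee_rot: [180.0, 0.0, 86.1]
force: [0.8, -0.2, 0.3]
gripper_width: 91.4
gripper_force: 0.0
```

```bash
python3 - <<'E'
from h import *
t=grab("top");s=grab("scene")
for f in(t,s):
  for q in staves(f):
    if 400<q[2][0]<500 and q[2][1]<0: print(q)
delta(442.2,-209.5,4,86)
save(s,"s5.png",(160,90,280,210),5)
E
```

```text
([203.2, 148.7], 60, [457.7, -294.4, 15.1], np.float64(19.1))
([220.9, 154.6], 63, [447.0, -219.6, 14.8], np.float64(19.4))
tool units [-0.   -0.    1.62] turn 0.01 [ 442.4 -209.4   68.7] [179.9   0.   86.1]
```

View pics/s5.png

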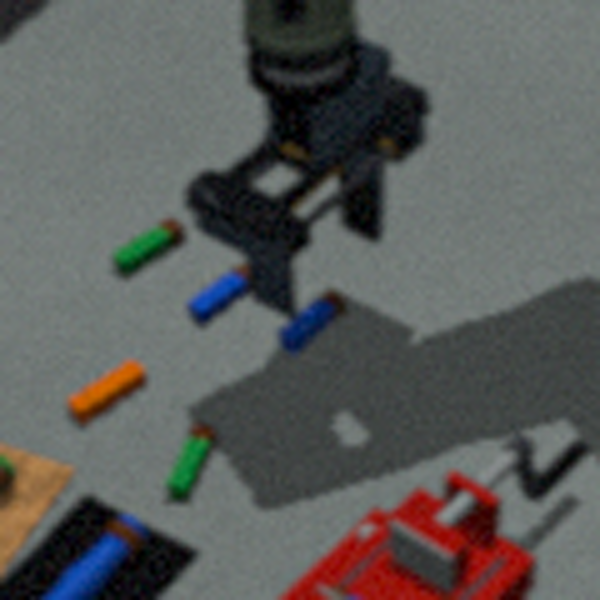

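The gripper hovers over the middle blue stave (~(310,322)), still where it was.

Request:
{"api": "send_rows", "payload": {
  "steps": [
    [[0, 0, 0.5, 0, 1], [0, 0, 0.5, 0, 1], [0, 0, 0.4, 0, 1], [0, 0, 0.2, 0, 1], [0, 0, 0, 0, 1]]
  ]
}}

```text
time_s: 19.32
ee_pos: [441.0, -208.8, 2.9]
ee_rot: [-179.9, -0.0, 86.1]
force: [-0.8, 0.3, -0.2]
gripper_width: 90.7
gripper_force: 0.0
```

Request:
{"api": "send_rows", "payload": {
  "steps": [
    [[0, 0, 0, 0, 0.6], [0, 0, 0, 0, 0.6], [0, 0, 0, 0, 0.5], [0, 0, 0, 0, 0.5], [0, 0, 0, 0, 0.5]]
  ],
  "squeeze": 20
}}

```text
time_s: 19.73
ee_pos: [441.7, -209.3, 4.1]
ee_rot: [179.9, 0.0, 86.0]
force: [-1.1, -0.3, -0.5]
gripper_width: 60.6
gripper_force: 0.1
```

Request:
{"api": "send_rows", "payload": {
  "steps": [
    [[0, 0, 0, 0, 0.5], [0, 0, 0, 0, 0.5], [0, 0, 0, 0, 0.5]]
  ]
}}

```text
time_s: 19.98
ee_pos: [441.7, -209.3, 4.1]
ee_rot: [179.9, 0.0, 86.0]
force: [-0.7, 0.3, 4.9]
gripper_width: 59.3
gripper_force: 20.0
```

Request:
{"api": "send_rows", "payload": {
  "steps": [
    [[0, 0, -0.5, 0, 0.5], [0, 0, -0.9, 0, 0.5], [0, 0, -0.9, 0, 0.5], [0, 0, -0.9, 0, 0.5], [0, 0, 0, 0, 0.5]]
  ]
}}

```text
time_s: 20.4
ee_pos: [445.3, -211.1, 138.0]
ee_rot: [179.3, 0.3, 86.0]
force: [0.6, -0.2, -0.3]
gripper_width: 59.6
gripper_force: 20.0
```

```bash
python3 - <<'E'
from h import *
t=grab("top");s=grab("scene")
u=np.array([.9928,-.1201]);nn=np.array([.1201,.9928])
for f in(t,s):   # stave in the vise: blue at z~64
    P=cloud(f);hsv=cv2.cvtColor(f["pixels"],cv2.COLOR_RGB2HSV);m=(cv2.inRange(hsv,(100,120,40),(130,255,255))>0)&(abs(P[...,0]-682)<30)&(abs(P[...,1]+14)<45)
    ys,xs=np.nonzero(m)
    w=np.array([onz(f,x,y,64)[:2] for x,y in zip(xs,ys)])-[634.4,-7.8];print(len(xs),np.percentile(w@u,[2,50,98]).round(1),np.percentile(w@nn,[2,98]).round(1),np.nanmedian(P[m][:,2]).round(1))
delta(450,-210,130)
E
```

```text
107 [40.3 48.5 56.7] [-14.   28.8] 63.3
33 [41.9 46.8 59.3] [-11.  32.] 63.4
tool units [0.   0.2  0.07] turn None [ 442.  -209.5  132.7] [1.798e+02 1.000e-01 8.600e+01]
```

Request:
{"api": "send_rows", "payload": {
  "steps": [
    [[0, 0, 0, -0.97, 0.5], [0, 0, 0, -0.97, 0.5], [0, 0, 0, -0.97, 0.5], [0, 0, 0, -0.97, 0.5], [0, 0, 0, -0.97, 0.5]]
  ]
}}

```text
time_s: 20.92
ee_pos: [440.0, -208.5, 129.3]
ee_rot: [-179.9, -0.2, 119.7]
force: [-0.2, 0.3, -0.6]
gripper_width: 59.7
gripper_force: 20.0
```

Request:
{"api": "send_rows", "payload": {
  "steps": [
    [[0, 0, 0, -0.97, 0.5], [0, 0, 0, -0.97, 0.5], [0, 0, 0, -0.97, 0.5], [0, 0, 0, -0.97, 0.5], [0, 0, 0, -0.97, 0.5]]
  ]
}}

```text
time_s: 21.33
ee_pos: [439.9, -208.5, 129.3]
ee_rot: [180.0, -0.3, 153.0]
force: [1.0, -0.4, -0.3]
gripper_width: 59.7
gripper_force: 20.0
```

Request:
{"api": "send_rows", "payload": {
  "steps": [
    [[0, 0, 0, -0.99, 0.5], [0, 0, 0, -0.99, 0.5], [0, 0, 0, -0.99, 0.5], [0, 0, 0, 0, 0.5], [-0.66, 0.8, 0, 0, 0.5]]
  ]
}}

```text
time_s: 21.75
ee_pos: [466.8, -183.1, 129.6]
ee_rot: [-179.9, -0.4, 172.6]
force: [-0.1, -1.1, -0.3]
gripper_width: 59.4
gripper_force: 20.0
```

Request:
{"api": "send_rows", "payload": {
  "steps": [
    [[-0.66, 0.8, 0, 0, 0.5], [-0.66, 0.8, 0, 0, 0.5], [-0.66, 0.8, 0, 0, 0.5], [-0.66, 0.8, 0, 0, 0.5], [-0.66, 0.8, 0, 0, 0.5]]
  ]
}}

```text
time_s: 22.17
ee_pos: [621.8, -35.8, 129.7]
ee_rot: [-180.0, -0.2, 172.9]
force: [0.6, 0.1, -0.2]
gripper_width: 60.2
gripper_force: 20.0
```

Request:
{"api": "send_rows", "payload": {
  "steps": [
    [[-0.7, 0.8, 0, 0, 0.5], [0, 0, 0, 0, 0.5], [0, 0, 0, 0, 0.5], [0, 0, 0, 0, 0.5], [0, 0, 0, 0, 0.5]]
  ]
}}

```text
time_s: 22.58
ee_pos: [651.2, -10.5, 130.6]
ee_rot: [-180.0, -0.1, 173.0]
force: [-0.9, 0.6, -0.6]
gripper_width: 59.5
gripper_force: 20.0
```

```bash
python3 - <<'E'
from h import *
s=grab("scene");delta(653.7,-10.6,52,173.1)
save(s,"s6.png",(190,130,300,230),5)
E
```

```text
tool units [-0.06  0.01  1.98] turn -0.01 [651.3 -10.7 131.1] [-1.80e+02 -1.00e-01  1.73e+02]
```

View pics/s6.png

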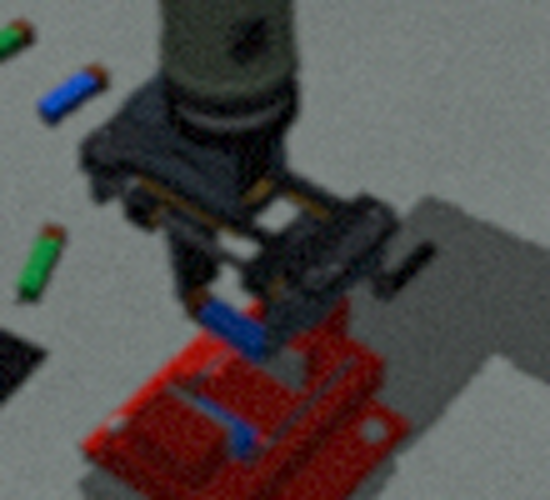

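Stave 2 is held at the pads' far edge, and stave 1 lies against the fixed jaw at (230,420).

Request:
{"api": "send_rows", "payload": {
  "steps": [
    [[-0.06, 0, 0.4, 0, 0.5], [0, 0, 0.5, 0, 0.5], [0, 0, 0.3, 0, 0.5], [0, 0, 0, 0, 0.5], [0, 0, 0, 0, 0.5]]
  ]
}}

```text
time_s: 23.05
ee_pos: [654.2, -10.6, 83.2]
ee_rot: [-180.0, -0.1, 173.1]
force: [-0.0, 0.5, 0.0]
gripper_width: 59.8
gripper_force: 20.0
```

Request:
{"api": "send_rows", "payload": {
  "steps": [
    [[0, 0, 0.3, 0, 0.5], [0, 0, 0.25, 0, 0.5], [0, 0, 0.1, 0, 0.5], [0, 0, 0, 0, 0.5], [0, 0, 0, 0, 0.5]]
  ]
}}

```text
time_s: 23.47
ee_pos: [655.0, -10.2, 58.6]
ee_rot: [-180.0, 0.0, 173.1]
force: [-2.1, -1.1, 4.9]
gripper_width: 59.9
gripper_force: 20.0
```

Request:
{"api": "send_rows", "payload": {
  "steps": [
    [[0, 0, 0.08, 0, 0.5], [0, 0, 0, 0, 0.5], [0, 0, 0, 0, 0.5]]
  ]
}}

```text
time_s: 23.72
ee_pos: [655.0, -10.2, 56.2]
ee_rot: [-180.0, 0.1, 173.1]
force: [-3.3, -0.7, 9.5]
gripper_width: 60.0
gripper_force: 20.0
```

```bash
python3 - <<'E'
from h import *
s=grab("scene");t=grab("top")
a=cv2.resize(s["pixels"][165:230,200:290],None,fx=4.4,fy=4.4,interpolation=2);b=cv2.resize(t["pixels"][140:205,215:305],None,fx=4.4,fy=4.4,interpolation=2)
cv2.imwrite("pics/c7.png",cv2.cvtColor(np.hstack([a,b]),cv2.COLOR_RGB2BGR))
E
```

```text
(no output)
```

View pics/c7.png

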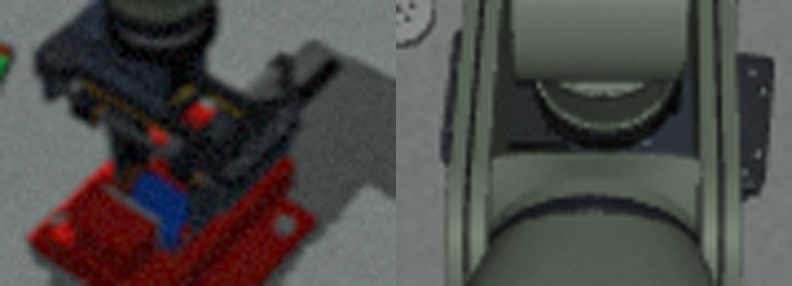

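Request:
{"api": "send_rows", "payload": {
  "steps": [
    [[0, 0, 0, 0, 0.75], [0, 0, 0, 0, 0.75], [0, 0, 0, 0, 0.75], [0, 0, 0, 0, 0.75]]
  ]
}}

```text
time_s: 24.15
ee_pos: [654.9, -9.9, 53.9]
ee_rot: [180.0, -0.0, 173.1]
force: [0.3, 0.0, -0.2]
gripper_width: 68.3
gripper_force: 0.0
```

Request:
{"api": "send_rows", "payload": {
  "steps": [
    [[0, 0, -0.3, 0, 0.85], [0, 0, -0.6, 0, 0.9], [0, 0, -0.9, 0, 1], [0, 0, -0.5, 0, 1], [0, 0, 0, 0, 1]]
  ]
}}

```text
time_s: 24.57
ee_pos: [658.3, -10.0, 152.9]
ee_rot: [179.9, 0.7, 173.1]
force: [0.3, 0.4, 0.3]
gripper_width: 91.4
gripper_force: 0.0
```

Request:
{"api": "send_rows", "payload": {
  "steps": [
    [[0.9, 0.8, 0, 0, 1], [0.9, 0.8, 0, 0, 1], [0.9, 0.8, 0, 0, 1], [0.9, 0.8, 0, 0, 1], [0, 0, 0, 0, 1]]
  ]
}}

```text
time_s: 24.98
ee_pos: [538.9, 119.0, 146.2]
ee_rot: [179.9, -0.3, 173.4]
force: [-0.8, 0.6, -0.4]
gripper_width: 91.7
gripper_force: 0.0
```

```bash
cat >> h.py <<'E'
def vise(f):
    u=np.array([.9928,-.1201]);nn=np.array([.1201,.9928]);P=cloud(f)
    d=P[...,:2]-[634.4,-7.8];a=d@u;b=d@nn;z=P[...,2]
    for lo in range(-12,62,3):
        for rng in((0,20),(-20,0)):
            k=(a>=lo)&(a<lo+3)&(b>rng[0])&(b<rng[1])
            print(lo,rng,k.sum(),np.round(np.median(z[k]),1) if k.any() else None,end=" | ")
        print()
E
python3 - <<'E'
from h import *
s=grab("scene");t=grab("top")
a=cv2.resize(s["pixels"][165:230,200:290],None,fx=4.4,fy=4.4,interpolation=2);b=cv2.resize(t["pixels"][140:205,215:305],None,fx=4.4,fy=4.4,interpolation=2)
cv2.imwrite("pics/c8.png",cv2.cvtColor(np.hstack([a,b]),cv2.COLOR_RGB2BGR));vise(t)
E
```

```text
-12 (0, 20) 11 84.9 | -12 (-20, 0) 10 80.7 | 
-9 (0, 20) 5 81.6 | -9 (-20, 0) 5 82.8 | 
-6 (0, 20) 0 None | -6 (-20, 0) 0 None | 
-3 (0, 20) 0 None | -3 (-20, 0) 0 None | 
0 (0, 20) 9 47.7 | 0 (-20, 0) 8 47.5 | 
3 (0, 20) 8 48.3 | 3 (-20, 0) 8 48.3 | 
6 (0, 20) 9 46.5 | 6 (-20, 0) 8 47.5 | 
9 (0, 20) 6 46.3 | 9 (-20, 0) 8 48.0 | 
12 (0, 20) 8 48.6 | 12 (-20, 0) 9 46.8 | 
15 (0, 20) 8 47.2 | 15 (-20, 0) 8 46.7 | 
18 (0, 20) 19 58.5 | 18 (-20, 0) 18 55.4 | 
21 (0, 20) 5 64.0 | 21 (-20, 0) 10 62.9 | 
24 (0, 20) 8 61.3 | 24 (-20, 0) 9 64.3 | 
27 (0, 20) 9 62.0 | 27 (-20, 0) 6 63.0 | 
30 (0, 20) 9 62.5 | 30 (-20, 0) 8 63.3 | 
33 (0, 20) 6 62.6 | 33 (-20, 0) 4 62.0 | 
36 (0, 20) 0 None | 36 (-20, 0) 4 47.8 | 
39 (0, 20) 16 52.1 | 39 (-20, 0) 16 53.7 | 
42 (0, 20) 10 62.1 | 42 (-20, 0) 9 61.4 | 
45 (0, 20) 7 62.2 | 45 (-20, 0) 8 62.7 | 
48 (0, 20) 9 63.1 | 48 (-20, 0) 11 65.0 | 
51 (0, 20) 7 65.3 | 51 (-20, 0) 8 63.9 | 
54 (0, 20) 8 64.2 | 54 (-20, 0) 6 61.8 | 
57 (0, 20) 24 76.2 | 57 (-20, 0) 22 73.5 | 
60 (0, 20) 7 83.8 | 60 (-20, 0) 7 83.3 |
```

View pics/c8.png

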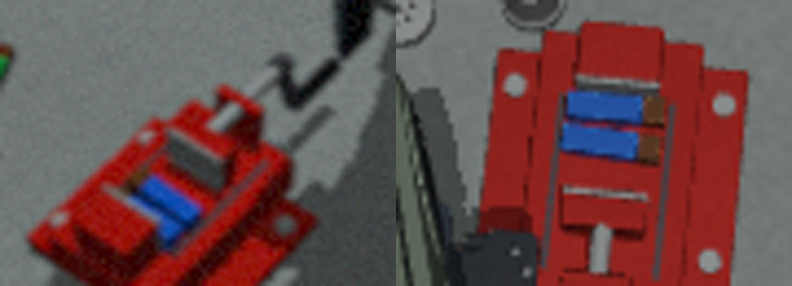

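Both staves lie flat side by side (right half: (605,105) and (610,140)), with a ~4 mm gap and room left before the jaw.

Request:
{"api": "send_rows", "payload": {
  "steps": [
    [[0, 0, 0, 0.98, 1], [0, 0, 0, 0.98, 1], [0, 0, 0, 0.98, 1], [0, 0, 0, 0.98, 1], [0, 0, 0, 0.98, 1]]
  ]
}}

```text
time_s: 25.5
ee_pos: [545.9, 113.6, 146.2]
ee_rot: [180.0, 0.0, 139.0]
force: [-1.0, -0.3, 0.9]
gripper_width: 91.1
gripper_force: 0.0
```

Request:
{"api": "send_rows", "payload": {
  "steps": [
    [[0, 0, 0, 0.98, 1], [0, 0, 0, 0.98, 1], [0, 0, 0, 0.98, 1], [0, 0, 0, 0.98, 1], [0, 0, 0, 0.98, 1]]
  ]
}}

```text
time_s: 25.92
ee_pos: [545.9, 113.6, 146.2]
ee_rot: [180.0, 0.0, 105.3]
force: [0.5, 0.1, 1.3]
gripper_width: 91.3
gripper_force: 0.0
```

Request:
{"api": "send_rows", "payload": {
  "steps": [
    [[0, 0, 0, 0.98, 1], [0, 0, 0, 0.98, 1], [0, 0, 0, 0.98, 1], [0, 0, 0, 0.98, 1], [0, 0, 0, 0, 1]]
  ]
}}

```text
time_s: 26.33
ee_pos: [545.8, 113.7, 146.2]
ee_rot: [180.0, 0.0, 78.6]
force: [-0.0, 0.1, 0.2]
gripper_width: 91.0
gripper_force: 0.0
```

```bash
python3 - <<'E'
from h import *
t=grab("top");s=grab("scene")
for f in(t,s):
  for q in staves(f):
    if 400<q[2][0]<500 and q[2][1]<0: print(q,stavepose(f,*q[0]))
delta(453.5,-284.9,4,79)
E
```

```text
([372.7, 248.7], 118, [455.2, -294.2, 14.8], np.float64(17.6)) (array([ 449.9, -293. ]), array([18.2, 59.7]), 79.0, 152)
([203.2, 148.7], 60, [455.9, -294.0, 14.5], np.float64(18.3)) (array([ 454. , -292.6]), array([24.8, 63.8]), 80.6, 72)
tool units [-10.23  -0.33   3.55] turn -0.02 [545.4 114.  146.2] [180.    0.   78.9]
```

Request:
{"api": "send_rows", "payload": {
  "steps": [
    [[-0.8, -0.03, 0, 0, 1], [-0.8, -0.03, 0, 0, 1], [-0.8, -0.03, 0, 0, 1], [-0.8, -0.03, 0, 0, 1], [-0.8, -0.03, 0, 0, 1]]
  ]
}}

```text
time_s: 26.85
ee_pos: [507.4, -42.6, 146.4]
ee_rot: [180.0, 0.0, 79.0]
force: [-0.1, -0.4, -0.0]
gripper_width: 91.3
gripper_force: 0.0
```

Request:
{"api": "send_rows", "payload": {
  "steps": [
    [[-0.8, -0.03, 0, 0, 1], [-0.8, -0.03, 0, 0, 1], [-0.8, -0.03, 0, 0, 1], [-0.8, -0.03, 0, 0, 1], [-0.8, -0.03, 0, 0, 1]]
  ]
}}

```text
time_s: 27.27
ee_pos: [470.2, -198.7, 146.5]
ee_rot: [180.0, 0.0, 78.9]
force: [0.5, -0.9, 0.0]
gripper_width: 91.0
gripper_force: 0.0
```

Request:
{"api": "send_rows", "payload": {
  "steps": [
    [[-0.8, -0.03, 0, 0, 1], [-0.8, 0, 0, 0, 1], [-0.6, 0, 0, 0, 1], [0, 0, 0, 0, 1], [0, 0, 0, 0, 1]]
  ]
}}

```text
time_s: 27.68
ee_pos: [452.0, -284.2, 146.1]
ee_rot: [-180.0, -0.0, 78.7]
force: [0.2, 0.5, -0.4]
gripper_width: 90.9
gripper_force: 0.0
```

Request:
{"api": "send_rows", "payload": {
  "steps": [
    [[0, 0, 0.6, 0, 1], [0, 0, 0.6, 0, 1], [0, 0, 0.6, 0, 1], [0, 0, 0, 0, 1], [0, 0, 0, 0, 1]]
  ]
}}

```text
time_s: 28.1
ee_pos: [451.9, -281.5, 73.7]
ee_rot: [-179.9, -0.1, 78.9]
force: [0.1, 0.0, 0.2]
gripper_width: 90.9
gripper_force: 0.0
```

```bash
python3 - <<'E'
from h import *
s=grab("scene")
for q in staves(s):
    if 400<q[2][0]<500 and q[2][1]<0: print(q)
delta(453.5,-284.9,4,79)
E
```

```text
([203.2, 148.9], 63, [458.2, -293.4, 14.6], np.float64(18.2))
tool units [-0.06  0.03  1.77] turn -0.02 [ 452.9 -282.3   74.9] [180.   -0.   78.9]
```

Request:
{"api": "send_rows", "payload": {
  "steps": [
    [[-0.06, 0.03, 0.5, 0, 1], [0, 0, 0.5, 0, 1], [0, 0, 0.5, 0, 1], [0, 0, 0.27, 0, 1], [0, 0, 0, 0, 1]]
  ]
}}

```text
time_s: 28.57
ee_pos: [452.9, -284.9, 3.1]
ee_rot: [-179.9, -0.0, 78.8]
force: [0.2, -0.2, 0.4]
gripper_width: 91.2
gripper_force: 0.0
```

Request:
{"api": "send_rows", "payload": {
  "steps": [
    [[0, 0, 0, 0, 1], [0, 0, 0, 0, 0.6], [0, 0, 0, 0, 0.6], [0, 0, 0, 0, 0.5], [0, 0, 0, 0, 0.5]]
  ],
  "squeeze": 30
}}

```text
time_s: 28.98
ee_pos: [453.5, -285.6, 4.4]
ee_rot: [179.9, 0.0, 78.8]
force: [0.2, 0.5, -0.9]
gripper_width: 67.4
gripper_force: 0.0
```

Request:
{"api": "send_rows", "payload": {
  "steps": [
    [[0, 0, 0, 0, 0.5], [0, 0, 0, 0, 0.5], [0, 0, 0, 0, 0.5], [0, 0, 0, 0, 0.5]]
  ]
}}

```text
time_s: 29.32
ee_pos: [453.2, -285.5, 4.0]
ee_rot: [180.0, 0.0, 78.8]
force: [-0.1, 1.0, 4.7]
gripper_width: 59.6
gripper_force: 30.0
```

Request:
{"api": "send_rows", "payload": {
  "steps": [
    [[0, 0, -0.4, 0, 0.5], [0, 0, -0.8, 0, 0.5], [0, 0, -0.9, 0, 0.5], [0, 0, -0.9, 0, 0.5], [0, 0, -0.2, 0, 0.5]]
  ]
}}

```text
time_s: 29.73
ee_pos: [455.7, -287.1, 136.9]
ee_rot: [179.5, 0.2, 78.8]
force: [1.3, -1.1, 0.5]
gripper_width: 59.8
gripper_force: 30.0
```

Request:
{"api": "send_rows", "payload": {
  "steps": [
    [[0, 0, 0, -0.97, 0.5], [0, 0, 0, -0.97, 0.5], [0, 0, 0, -0.97, 0.5], [0, 0, 0, -0.97, 0.5], [0, 0, 0, -0.97, 0.5]]
  ]
}}

```text
time_s: 30.15
ee_pos: [452.6, -285.1, 130.7]
ee_rot: [-180.0, -0.1, 112.5]
force: [0.0, -0.7, -0.0]
gripper_width: 59.2
gripper_force: 30.0
```

Request:
{"api": "send_rows", "payload": {
  "steps": [
    [[0, 0, 0, -0.97, 0.5], [0, 0, 0, -0.97, 0.5], [0, 0, 0, -0.97, 0.5], [0, 0, 0, -0.97, 0.5], [0, 0, 0, -0.97, 0.5]]
  ]
}}

```text
time_s: 30.57
ee_pos: [452.6, -285.1, 130.6]
ee_rot: [180.0, -0.1, 145.8]
force: [-0.3, -0.4, 0.1]
gripper_width: 59.5
gripper_force: 30.0
```

Request:
{"api": "send_rows", "payload": {
  "steps": [
    [[0, 0, 0, -0.99, 0.5], [0, 0, 0, -0.99, 0.5], [0, 0, 0, -0.99, 0.5], [0, 0, 0, -0.99, 0.5], [0, 0, 0, 0, 0.5]]
  ]
}}

```text
time_s: 30.98
ee_pos: [452.7, -285.1, 130.7]
ee_rot: [180.0, -0.1, 172.8]
force: [-0.2, 0.5, -1.1]
gripper_width: 59.5
gripper_force: 30.0
```

```bash
python3 - <<'E'
from h import *
grab("top")
a=8.5-8.5;b=-.5
x=634.4+a*.9928+b*.1201;y=-7.8-a*.1201+b*.9928;print(x,y)
delta(x,y,52,173.1)
E
```

```text
634.3399499999999 -8.2964
tool units [-3.61  7.45  1.97] turn -0.08 [ 452.7 -285.1  130.8] [ 1.800e+02 -1.000e-01  1.726e+02]
```

Request:
{"api": "send_rows", "payload": {
  "steps": [
    [[0, 0, 0, -0.08, 0.5], [-0.4, 0.83, 0, 0, 0.5], [-0.4, 0.83, 0, 0, 0.5], [-0.4, 0.83, 0, 0, 0.5], [-0.4, 0.83, 0, 0, 0.5]]
  ]
}}

```text
time_s: 31.45
ee_pos: [532.7, -159.7, 131.4]
ee_rot: [180.0, -0.0, 173.1]
force: [-0.3, -0.3, -0.1]
gripper_width: 59.8
gripper_force: 30.0
```

Request:
{"api": "send_rows", "payload": {
  "steps": [
    [[-0.4, 0.83, 0, 0, 0.5], [-0.4, 0.83, 0, 0, 0.5], [-0.4, 0.83, 0, 0, 0.5], [-0.4, 0.83, 0, 0, 0.5], [-0.4, 0.82, 0, 0, 0.5]]
  ]
}}

```text
time_s: 31.87
ee_pos: [631.6, -4.1, 131.3]
ee_rot: [180.0, -0.0, 173.2]
force: [0.7, 0.2, 0.0]
gripper_width: 60.0
gripper_force: 30.0
```

Request:
{"api": "send_rows", "payload": {
  "steps": [
    [[0, 0, 0, 0, 0.5], [0, 0, 0, 0, 0.5], [0, 0, 0, 0, 0.5], [0, 0, 0, 0, 0.5]]
  ]
}}

```text
time_s: 32.2
ee_pos: [630.2, -6.9, 131.3]
ee_rot: [-180.0, -0.1, 173.2]
force: [-0.4, -0.2, -1.4]
gripper_width: 59.6
gripper_force: 30.0
```

```bash
python3 - <<'E'
from h import *
s=grab("scene");delta(635.3,-8.4,52,173.1)
save(s,"s9.png",(190,140,290,230),5)
E
```

```text
tool units [-0.13 -0.02  1.99] turn 0.01 [630.3  -7.1 131.5] [-180.    -0.   173.2]
```

View pics/s9.png

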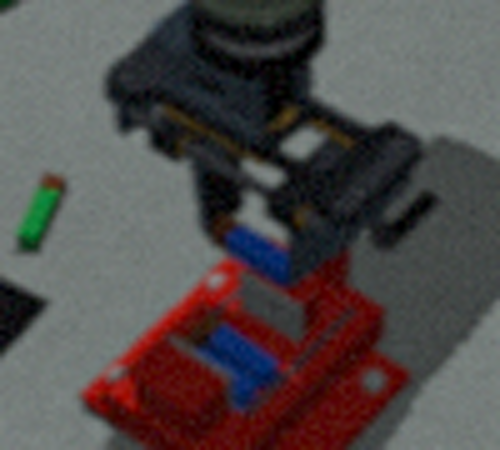

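Stave 3 is held level above the free slot.

Request:
{"api": "send_rows", "payload": {
  "steps": [
    [[-0.12, -0.02, 0.4, 0, 0.5], [0, 0, 0.5, 0, 0.5], [0, 0, 0.3, 0, 0.5], [0, 0, 0, 0, 0.5], [0, 0, 0, 0, 0.5]]
  ]
}}

```text
time_s: 32.67
ee_pos: [635.0, -8.3, 83.3]
ee_rot: [-180.0, -0.1, 173.2]
force: [0.1, -0.7, -0.1]
gripper_width: 59.5
gripper_force: 30.0
```

Request:
{"api": "send_rows", "payload": {
  "steps": [
    [[0, 0, 0.3, 0, 0.5], [0, 0, 0.25, 0, 0.5], [0, 0, 0, 0, 0.5], [0, 0, 0, 0, 0.5]]
  ]
}}

```text
time_s: 33.0
ee_pos: [636.7, -7.8, 63.4]
ee_rot: [180.0, 0.2, 173.2]
force: [-1.4, 0.4, 4.3]
gripper_width: 59.7
gripper_force: 30.0
```

Request:
{"api": "send_rows", "payload": {
  "steps": [
    [[0, 0, 0.1, 0, 0.5], [0, 0, 0, 0, 0.5], [0, 0, 0, 0, 0.5]]
  ]
}}

```text
time_s: 33.25
ee_pos: [636.8, -7.8, 61.6]
ee_rot: [-180.0, 0.2, 173.2]
force: [-5.6, 0.2, 16.2]
gripper_width: 59.4
gripper_force: 30.0
```

Request:
{"api": "send_rows", "payload": {
  "steps": [
    [[0, 0, -0.35, 0, 0.5], [0.09, 0, 0, 0, 0.5], [0, 0, 0, 0, 0.5], [0, 0, 0, 0, 0.5]]
  ]
}}

```text
time_s: 33.58
ee_pos: [631.6, -6.9, 71.1]
ee_rot: [180.0, -0.0, 173.3]
force: [0.0, -0.2, -0.4]
gripper_width: 59.7
gripper_force: 30.0
```

Request:
{"api": "send_rows", "payload": {
  "steps": [
    [[0, 0, 0.2, 0, 0.5], [0, 0, 0, 0, 0.5], [0, 0, 0, 0, 0.5]]
  ]
}}

```text
time_s: 33.83
ee_pos: [631.2, -6.8, 62.0]
ee_rot: [-180.0, -0.2, 173.3]
force: [0.6, -0.2, -0.2]
gripper_width: 59.9
gripper_force: 30.0
```

Request:
{"api": "send_rows", "payload": {
  "steps": [
    [[0, 0, 0.1, 0, 0.5], [0, 0, 0.1, 0, 0.5], [0, 0, 0, 0, 0.5], [0, 0, 0, 0, 0.5]]
  ]
}}

```text
time_s: 34.17
ee_pos: [631.9, -6.8, 55.0]
ee_rot: [180.0, -0.0, 173.3]
force: [-0.1, -0.5, -0.6]
gripper_width: 59.5
gripper_force: 30.0
```

Request:
{"api": "send_rows", "payload": {
  "steps": [
    [[0, 0, 0.07, 0, 0.5], [0, 0, 0, 0, 0.5], [0, 0, 0, 0, 0.5]]
  ]
}}

```text
time_s: 34.42
ee_pos: [632.1, -6.8, 52.7]
ee_rot: [180.0, -0.0, 173.3]
force: [0.3, -0.1, -0.3]
gripper_width: 59.8
gripper_force: 30.0
```

Request:
{"api": "send_rows", "payload": {
  "steps": [
    [[0, 0, 0, 0, 0.75], [0, 0, 0, 0, 0.75], [0, 0, 0, 0, 0.8], [0, 0, 0, 0, 0.85]]
  ]
}}

```text
time_s: 34.75
ee_pos: [632.2, -6.8, 52.9]
ee_rot: [180.0, 0.0, 173.3]
force: [-0.5, -0.4, 0.0]
gripper_width: 75.9
gripper_force: 0.0
```

Request:
{"api": "send_rows", "payload": {
  "steps": [
    [[0, 0, -0.3, 0, 0.85], [0, 0, -0.6, 0, 0.9], [0, 0, -0.9, 0, 1], [0, 0, -0.5, 0, 1], [0, 0, 0, 0, 1]]
  ]
}}

```text
time_s: 35.17
ee_pos: [635.5, -6.9, 151.4]
ee_rot: [179.9, 0.7, 173.3]
force: [0.9, -0.1, -0.0]
gripper_width: 91.1
gripper_force: 0.0
```

Request:
{"api": "send_rows", "payload": {
  "steps": [
    [[0.9, 0.8, 0, 0, 1], [0.9, 0.8, 0, 0, 1], [0.9, 0.8, 0, 0, 1], [0.9, 0.8, 0, 0, 1], [0, 0, 0, 0, 1]]
  ]
}}

```text
time_s: 35.58
ee_pos: [515.8, 121.7, 144.8]
ee_rot: [179.9, -0.3, 173.5]
force: [0.5, 0.1, -0.2]
gripper_width: 91.1
gripper_force: 0.0
```

```bash
python3 - <<'E'
from h import *
s=grab("scene");t=grab("top")
a=cv2.resize(s["pixels"][165:230,200:290],None,fx=4.4,fy=4.4,interpolation=2);b=cv2.resize(t["pixels"][140:230,215:305],None,fx=4.4,fy=4.4,interpolation=2)
a=np.vstack([a,np.zeros((b.shape[0]-a.shape[0],a.shape[1],3),np.uint8)])
cv2.imwrite("pics/c10.png",cv2.cvtColor(np.hstack([a,b]),cv2.COLOR_RGB2BGR));vise(t)
E
```

```text
-12 (0, 20) 11 84.2 | -12 (-20, 0) 9 84.0 | 
-9 (0, 20) 4 84.7 | -9 (-20, 0) 3 83.5 | 
-6 (0, 20) 0 None | -6 (-20, 0) 0 None | 
-3 (0, 20) 5 57.8 | -3 (-20, 0) 6 54.9 | 
0 (0, 20) 10 60.4 | 0 (-20, 0) 12 62.7 | 
3 (0, 20) 12 62.6 | 3 (-20, 0) 7 63.8 | 
6 (0, 20) 9 63.0 | 6 (-20, 0) 7 64.0 | 
9 (0, 20) 8 63.3 | 9 (-20, 0) 8 63.4 | 
12 (0, 20) 8 62.3 | 12 (-20, 0) 11 63.3 | 
15 (0, 20) 4 61.4 | 15 (-20, 0) 2 61.3 | 
18 (0, 20) 11 60.4 | 18 (-20, 0) 13 62.0 | 
21 (0, 20) 9 63.4 | 21 (-20, 0) 9 62.2 | 
24 (0, 20) 8 63.0 | 24 (-20, 0) 9 63.2 | 
27 (0, 20) 9 63.5 | 27 (-20, 0) 9 62.5 | 
30 (0, 20) 8 62.7 | 30 (-20, 0) 7 64.4 | 
33 (0, 20) 6 64.1 | 33 (-20, 0) 3 61.6 | 
36 (0, 20) 0 None | 36 (-20, 0) 3 47.4 | 
39 (0, 20) 18 56.3 | 39 (-20, 0) 19 53.4 | 
42 (0, 20) 6 63.3 | 42 (-20, 0) 10 63.8 | 
45 (0, 20) 10 62.9 | 45 (-20, 0) 6 62.4 | 
48 (0, 20) 7 63.3 | 48 (-20, 0) 9 63.4 | 
51 (0, 20) 8 63.1 | 51 (-20, 0) 9 64.1 | 
54 (0, 20) 10 64.4 | 54 (-20, 0) 8 63.5 | 
57 (0, 20) 23 76.6 | 57 (-20, 0) 19 74.1 | 
60 (0, 20) 7 83.5 | 60 (-20, 0) 9 81.4 |
```

View pics/c10.png

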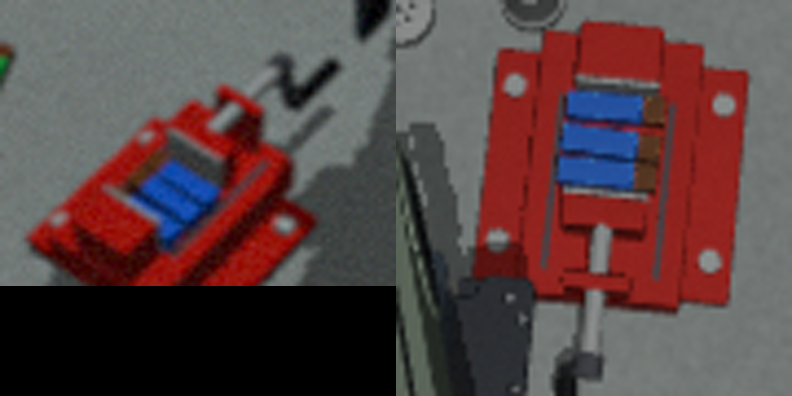

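All three blue staves lie flat in the bed at (613,107), (608,143), (605,172) of the right half, with the blank gone and the jaw still clear. Now the crank.

```bash
python3 - <<'E'
from h import *
s=grab("scene");t=grab("top")
u=np.array([.9928,-.1201]);nn=np.array([.1201,.9928])
for f in(t,s):
    P=cloud(f);d=P[...,:2]-[634.4,-7.8];a=d@u;b=d@nn;z=P[...,2]
    k=(a>-158)&(a<-118)&(abs(b)<60)&(z>20);print(k.sum(),np.median(b[k]).round(1),np.percentile(z[k],[10,50,90]).round(1))
    k=(a<-112)&(a>-175)&(abs(b)<45)&(z>25);print(np.percentile(a[k],[1,99]).round(1))
    # dark knob by ray at z=45
    hsv=cv2.cvtColor(f["pixels"],cv2.COLOR_RGB2HSV);m=(hsv[...,2]<40)&k
    ys,xs=np.nonzero(m);w=np.array([onz(f,x,y,46)[:2] for x,y in zip(xs,ys)])-[634.4,-7.8];print(len(xs),np.median(w@nn).round(1),np.percentile(w@u,[2,98]).round(1))
delta(501.2,23.2,145,173.1)
E
```

```text
637 47.1 [ 50.  267.2 547.2]
[-174.3 -112.6]
113 15.4 [-161.8 -108.6]
158 47.1 [ 46.8 510.7 550.1]
[-174.4 -112.3]
40 12.7 [-334.9 -117.3]
tool units [ 0.25 -2.4   0.  ] turn 0.02 [522.2 117.4 145.1] [1.800e+02 1.000e-01 1.733e+02]
```

Request:
{"api": "send_rows", "payload": {
  "steps": [
    [[0.07, -0.6, 0, 0, 1], [0.06, -0.6, 0, 0, 0.7], [0.06, -0.6, 0, 0, 0.7], [0.06, -0.6, 0, 0.02, 0.7], [0, 0, 0, 0, 0.7]]
  ]
}}

```text
time_s: 36.2
ee_pos: [500.1, 19.1, 144.6]
ee_rot: [-179.9, -0.0, 172.8]
force: [-0.4, 0.4, 0.6]
gripper_width: 67.2
gripper_force: 0.0
```

Request:
{"api": "send_rows", "payload": {
  "steps": [
    [[0, 0, 0.6, 0, 0.7], [0, 0, 0.6, 0, 0.7], [0, 0, 0.6, 0, 0.7], [0, 0, 0, 0, 0.7], [0, 0, 0, 0, 0.7]]
  ]
}}

```text
time_s: 36.62
ee_pos: [500.3, 23.0, 72.0]
ee_rot: [-180.0, -0.1, 173.1]
force: [0.2, -0.1, 0.8]
gripper_width: 64.3
gripper_force: 0.0
```

```bash
python3 - <<'E'
from h import *
s=grab("scene");delta(501.2,23.2,24,173.1);save(s,"s11.png",(210,130,320,230),5)
E
```

```text
tool units [0.   0.   1.23] turn -0.0 [501.3  23.2  73.2] [180.    0.  173.1]
```

View pics/s11.png

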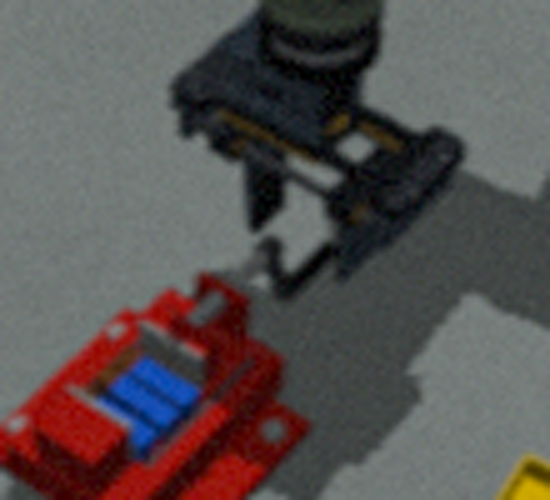

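The knob lies between the fingers. My picture allowance is used up (I count 15 views, one over the 14 allowed), so from here I rely on numbers only.

Request:
{"api": "send_rows", "payload": {
  "steps": [
    [[0, 0, 0.5, 0, 0.7], [0, 0, 0.4, 0, 0.7], [0, 0, 0.2, 0, 0.7], [0, 0, 0.12, 0, 0.7], [0, 0, 0, 0, 0.7]]
  ]
}}

```text
time_s: 37.08
ee_pos: [500.7, 23.6, 24.1]
ee_rot: [180.0, 0.0, 173.1]
force: [-0.6, -0.1, -0.0]
gripper_width: 63.5
gripper_force: 0.0
```

Request:
{"api": "send_rows", "payload": {
  "steps": [
    [[0, 0, 0, 0, 0.3], [0, 0, 0, 0, 0.3], [0, 0, 0, 0, 0.3], [0, 0, 0, 0, 0.3], [0, 0, 0, 0, 0.2]]
  ],
  "squeeze": 25
}}

```text
time_s: 37.5
ee_pos: [500.5, 23.6, 24.4]
ee_rot: [180.0, 0.0, 173.1]
force: [-0.5, 0.0, -0.2]
gripper_width: 33.1
gripper_force: 0.0
```

Request:
{"api": "send_rows", "payload": {
  "steps": [
    [[0, 0, 0, 0, 0.1], [0, 0, 0, 0, 0.05], [0, 0, 0, 0, 0.05], [0, 0, 0, 0, 0.05], [0, 0, 0, 0, 0.05]]
  ]
}}

```text
time_s: 37.92
ee_pos: [500.2, 23.1, 24.0]
ee_rot: [-180.0, 0.0, 173.1]
force: [-0.1, -4.4, 1.6]
gripper_width: 13.3
gripper_force: 25.0
```

```bash
cat >> h.py <<'E'
def crank(astart,n,step,z0=None):
    "rows from the held pose at crank angle astart (deg) turning by step per row"
    s=env.state();p=s["ee_pos"];d=p[:2]-[634.4,-7.8]
    print("a,b,z",(d@[.9928,-.1201]).round(1),(d@[.1201,.9928]).round(1),p[2].round(1),"F",s["force"].round(1),"w",round(s["gripper_width"],1))
    A=np.radians(astart+step*np.arange(n+1))
    y=38*np.sin(A);z=38*np.cos(A);x=-12*A/2/np.pi   # x along vise +x
    for i in range(n): print([round(v,2) for v in(-(x[i+1]-x[i])/40,(y[i+1]-y[i])/40,-(z[i+1]-z[i])/40)],round(astart+step*(i+1)))
E
python3 - <<'E'
from h import *
crank(157,0,0)
E
```

```text
a,b,z -136.9 14.6 24.0 F [-0.1 -4.4  1.6] w 13.3
```

```bash
python3 - <<'E'
from h import *
crank(158,10,-20)
E
```

```text
a,b,z -136.9 14.6 24.0 F [-0.1 -4.4  1.6] w 13.3
[np.float64(-0.02), np.float64(0.28), np.float64(-0.17)] 138
[np.float64(-0.02), np.float64(0.2), np.float64(-0.26)] 118
[np.float64(-0.02), np.float64(0.1), np.float64(-0.31)] 98
[np.float64(-0.02), np.float64(-0.01), np.float64(-0.33)] 78
[np.float64(-0.02), np.float64(-0.12), np.float64(-0.31)] 58
[np.float64(-0.02), np.float64(-0.22), np.float64(-0.25)] 38
[np.float64(-0.02), np.float64(-0.29), np.float64(-0.15)] 18
[np.float64(-0.02), np.float64(-0.33), np.float64(-0.05)] -2
[np.float64(-0.02), np.float64(-0.32), np.float64(0.07)] -22
[np.float64(-0.02), np.float64(-0.28), np.float64(0.17)] -42
```

Request:
{"api": "send_rows", "payload": {
  "steps": [
    [[-0.02, 0.28, -0.17, 0, 0.05], [-0.02, 0.2, -0.26, 0, 0.05], [0, 0, 0, 0, 0.05], [0, 0, 0, 0, 0.05]]
  ]
}}

```text
time_s: 38.25
ee_pos: [504.1, 42.3, 41.8]
ee_rot: [-180.0, 0.0, 173.2]
force: [-1.0, -3.6, 5.4]
gripper_width: 13.2
gripper_force: 25.0
```

Request:
{"api": "send_rows", "payload": {
  "steps": [
    [[-0.02, 0.1, -0.31, 0, 0.05], [-0.02, -0.01, -0.33, 0, 0.05], [0, 0, 0, 0, 0.05], [0, 0, 0, 0, 0.05]]
  ]
}}

```text
time_s: 38.58
ee_pos: [505.7, 45.4, 66.9]
ee_rot: [-180.0, -0.0, 173.1]
force: [-1.7, -3.7, 2.0]
gripper_width: 13.2
gripper_force: 25.0
```

```bash
python3 - <<'E'
from h import *
crank(78,0,-20)
E
```

```text
a,b,z -134.1 37.4 66.9 F [-1.7 -3.7  2. ] w 13.2
```

Request:
{"api": "send_rows", "payload": {
  "steps": [
    [[-0.02, -0.14, -0.31, 0, 0.05], [-0.02, -0.22, -0.25, 0, 0.05], [-0.02, -0.29, -0.15, 0, 0.05], [-0.02, -0.33, -0.05, 0, 0.05], [0, 0, 0, 0, 0.05]]
  ]
}}

```text
time_s: 39.0
ee_pos: [503.5, 5.2, 97.1]
ee_rot: [180.0, -0.1, 173.0]
force: [-2.5, -1.1, 0.6]
gripper_width: 13.1
gripper_force: 25.0
```

Request:
{"api": "send_rows", "payload": {
  "steps": [
    [[-0.02, -0.32, 0.07, 0, 0.05], [-0.02, -0.28, 0.17, 0, 0.05], [0, 0, 0, 0, 0.05], [0, 0, 0, 0, 0.05], [0, 0, 0, 0, 0.05]]
  ]
}}

```text
time_s: 39.42
ee_pos: [502.0, -17.9, 87.1]
ee_rot: [-179.9, -0.2, 173.1]
force: [-3.7, -1.5, -2.0]
gripper_width: 13.3
gripper_force: 25.0
```

```bash
python3 - <<'E'
from h import *
crank(-42,18,-20)
E
```

```text
a,b,z -130.2 -26.0 87.1 F [-3.7 -1.5 -2. ] w 13.3
[np.float64(-0.02), np.float64(-0.2), np.float64(0.26)] -62
[np.float64(-0.02), np.float64(-0.1), np.float64(0.31)] -82
[np.float64(-0.02), np.float64(0.01), np.float64(0.33)] -102
[np.float64(-0.02), np.float64(0.12), np.float64(0.31)] -122
[np.float64(-0.02), np.float64(0.22), np.float64(0.25)] -142
[np.float64(-0.02), np.float64(0.29), np.float64(0.15)] -162
[np.float64(-0.02), np.float64(0.33), np.float64(0.05)] -182
[np.float64(-0.02), np.float64(0.32), np.float64(-0.07)] -202
[np.float64(-0.02), np.float64(0.28), np.float64(-0.17)] -222
[np.float64(-0.02), np.float64(0.2), np.float64(-0.26)] -242
[np.float64(-0.02), np.float64(0.1), np.float64(-0.31)] -262
[np.float64(-0.02), np.float64(-0.01), np.float64(-0.33)] -282
[np.float64(-0.02), np.float64(-0.12), np.float64(-0.31)] -302
[np.float64(-0.02), np.float64(-0.22), np.float64(-0.25)] -322
[np.float64(-0.02), np.float64(-0.29), np.float64(-0.15)] -342
[np.float64(-0.02), np.float64(-0.33), np.float64(-0.05)] -362
[np.float64(-0.02), np.float64(-0.32), np.float64(0.07)] -382
[np.float64(-0.02), np.float64(-0.28), np.float64(0.17)] -402
```

Request:
{"api": "send_rows", "payload": {
  "steps": [
    [[0, -0.2, 0.26, 0, 0.05], [-0.01, -0.1, 0.31, 0, 0.05], [-0.01, 0.01, 0.33, 0, 0.05], [-0.02, 0.12, 0.31, 0, 0.05], [0, 0, 0, 0, 0.05]]
  ]
}}

```text
time_s: 39.83
ee_pos: [503.9, -23.8, 38.2]
ee_rot: [180.0, -0.1, 173.2]
force: [-1.3, -1.5, -5.0]
gripper_width: 13.2
gripper_force: 25.0
```

Request:
{"api": "send_rows", "payload": {
  "steps": [
    [[-0.02, 0.22, 0.25, 0, 0.05], [-0.01, 0.29, 0.15, 0, 0.05], [-0.02, 0.33, 0.05, 0, 0.05], [-0.02, 0.32, -0.07, 0, 0.05], [0, 0, 0, 0, 0.05]]
  ]
}}

```text
time_s: 40.25
ee_pos: [512.5, 22.7, 24.5]
ee_rot: [180.0, -0.0, 173.2]
force: [-2.2, 3.8, 0.7]
gripper_width: 13.4
gripper_force: 25.0
```

Request:
{"api": "send_rows", "payload": {
  "steps": [
    [[-0.01, 0.28, -0.17, 0, 0.05], [-0.02, 0.2, -0.26, 0, 0.05], [-0.02, 0.1, -0.31, 0, 0.05], [0, 0, 0, 0, 0.05], [0, 0, 0, 0, 0.05]]
  ]
}}

```text
time_s: 40.67
ee_pos: [517.3, 44.5, 55.0]
ee_rot: [180.0, 0.0, 173.1]
force: [-4.9, -0.4, 3.5]
gripper_width: 13.5
gripper_force: 25.0
```

```bash
python3 - <<'E'
from h import *
crank(-262,0,-20);vise(grab("top"))
E
```

```text
a,b,z -122.6 37.9 55.0 F [-4.9 -0.4  3.5] w 13.5
-12 (0, 20) 2 86.5 | -12 (-20, 0) 10 83.4 | 
-9 (0, 20) 10 84.0 | -9 (-20, 0) 8 83.2 | 
-6 (0, 20) 10 83.5 | -6 (-20, 0) 12 82.9 | 
-3 (0, 20) 7 84.5 | -3 (-20, 0) 8 85.0 | 
0 (0, 20) 8 82.8 | 0 (-20, 0) 8 82.1 | 
3 (0, 20) 8 84.3 | 3 (-20, 0) 7 85.0 | 
6 (0, 20) 2 80.7 | 6 (-20, 0) 3 83.9 | 
9 (0, 20) 2 61.0 | 9 (-20, 0) 3 65.1 | 
12 (0, 20) 10 63.2 | 12 (-20, 0) 9 62.4 | 
15 (0, 20) 9 62.6 | 15 (-20, 0) 8 62.2 | 
18 (0, 20) 8 62.8 | 18 (-20, 0) 9 63.9 | 
21 (0, 20) 8 63.7 | 21 (-20, 0) 9 62.2 | 
24 (0, 20) 7 65.4 | 24 (-20, 0) 9 62.9 | 
27 (0, 20) 10 61.8 | 27 (-20, 0) 6 62.7 | 
30 (0, 20) 8 64.3 | 30 (-20, 0) 8 63.2 | 
33 (0, 20) 9 63.4 | 33 (-20, 0) 8 61.9 | 
36 (0, 20) 7 63.2 | 36 (-20, 0) 6 63.2 | 
39 (0, 20) 8 57.7 | 39 (-20, 0) 9 61.1 | 
42 (0, 20) 10 62.3 | 42 (-20, 0) 9 64.2 | 
45 (0, 20) 9 64.3 | 45 (-20, 0) 10 62.8 | 
48 (0, 20) 6 64.0 | 48 (-20, 0) 7 63.0 | 
51 (0, 20) 8 62.7 | 51 (-20, 0) 11 63.7 | 
54 (0, 20) 7 62.0 | 54 (-20, 0) 7 63.7 | 
57 (0, 20) 23 77.0 | 57 (-20, 0) 21 74.0 | 
60 (0, 20) 10 82.1 | 60 (-20, 0) 7 82.2 |
```

Request:
{"api": "send_rows", "payload": {
  "steps": [
    [[0, -0.01, -0.33, 0, 0.05], [-0.01, -0.12, -0.31, 0, 0.05], [0, 0, 0, 0, 0.05], [0, 0, 0, 0, 0.05]]
  ]
}}

```text
time_s: 41.05
ee_pos: [517.7, 38.4, 80.0]
ee_rot: [-180.0, 0.1, 173.1]
force: [-2.5, -3.7, 0.8]
gripper_width: 13.0
gripper_force: 25.0
```

Request:
{"api": "send_rows", "payload": {
  "steps": [
    [[-0.01, -0.1, -0.13, 0, 0.05], [-0.01, -0.12, -0.11, 0, 0.05], [0, 0, 0, 0, 0.05], [0, 0, 0, 0, 0.05]]
  ]
}}

```text
time_s: 41.38
ee_pos: [517.2, 29.7, 89.2]
ee_rot: [-180.0, 0.1, 173.1]
force: [-0.8, -2.5, 0.8]
gripper_width: 13.2
gripper_force: 25.0
```

Request:
{"api": "send_rows", "payload": {
  "steps": [
    [[-0.01, -0.14, -0.09, 0, 0.05], [-0.01, -0.15, -0.06, 0, 0.05], [0, 0, 0, 0, 0.05], [0, 0, 0, 0, 0.05]]
  ]
}}

```text
time_s: 41.72
ee_pos: [516.4, 17.9, 95.3]
ee_rot: [-180.0, 0.1, 173.1]
force: [-0.6, 0.8, 1.7]
gripper_width: 13.5
gripper_force: 25.0
```

Request:
{"api": "send_rows", "payload": {
  "steps": [
    [[-0.02, -0.16, -0.04, 0, 0.05], [0, 0, 0, 0, 0.05], [0, 0, 0, 0, 0.05], [0, 0, 0, 0, 0.05]]
  ]
}}

```text
time_s: 42.05
ee_pos: [516.0, 11.7, 96.7]
ee_rot: [-180.0, -0.0, 173.1]
force: [-3.0, 0.8, 4.6]
gripper_width: 13.4
gripper_force: 25.0
```

Request:
{"api": "send_rows", "payload": {
  "steps": [
    [[-0.02, -0.16, -0.01, 0, 0.05], [0, 0, 0, 0, 0.05], [0, 0, 0, 0, 0.05], [0, 0, 0, 0, 0.05]]
  ]
}}

```text
time_s: 42.38
ee_pos: [515.5, 5.5, 97.0]
ee_rot: [-180.0, -0.1, 173.1]
force: [-4.3, 0.8, 6.1]
gripper_width: 13.7
gripper_force: 25.0
```

```bash
python3 - <<'E'
from h import *
crank(-362,0,-20)
E
```

```text
a,b,z -119.6 -1.1 97.0 F [-4.3  0.8  6.1] w 13.7
```

Request:
{"api": "send_rows", "payload": {
  "steps": [
    [[-0.01, -0.16, 0.03, 0, 0.05], [0, 0, 0, 0, 0.05], [0, 0, 0, 0, 0.05], [0, 0, 0, 0, 0.05]]
  ]
}}

```text
time_s: 42.72
ee_pos: [514.9, -0.7, 96.2]
ee_rot: [180.0, -0.1, 173.1]
force: [-4.5, 2.7, 8.8]
gripper_width: 13.4
gripper_force: 25.0
```

Request:
{"api": "send_rows", "payload": {
  "steps": [
    [[-0.01, -0.16, 0.06, 0, 0.05], [0, 0, 0, 0, 0.05], [0, 0, 0, 0, 0.05], [0, 0, 0, 0, 0.05]]
  ]
}}

```text
time_s: 43.05
ee_pos: [514.3, -7.0, 94.2]
ee_rot: [180.0, -0.1, 173.1]
force: [-6.9, 2.6, 11.1]
gripper_width: 13.3
gripper_force: 25.0
```

Request:
{"api": "send_rows", "payload": {
  "steps": [
    [[-0.01, -0.15, 0.08, 0, 0.05], [0, 0, 0, 0, 0.05], [0, 0, 0, 0, 0.05], [0, 0, 0, 0, 0.05]]
  ]
}}

```text
time_s: 43.38
ee_pos: [513.7, -12.9, 91.2]
ee_rot: [180.0, -0.1, 173.1]
force: [-7.6, 2.9, 14.4]
gripper_width: 13.2
gripper_force: 25.0
```

```bash
python3 - <<'E'
from h import *
crank(-392,0,-20);vise(grab("top"))
E
```

```text
a,b,z -119.2 -19.6 91.2 F [-7.6  2.9 14.4] w 13.2
-12 (0, 20) 9 80.6 | -12 (-20, 0) 3 82.8 | 
-9 (0, 20) 10 83.5 | -9 (-20, 0) 10 83.5 | 
-6 (0, 20) 9 83.4 | -6 (-20, 0) 9 81.9 | 
-3 (0, 20) 7 83.6 | -3 (-20, 0) 8 83.3 | 
0 (0, 20) 9 83.6 | 0 (-20, 0) 11 83.6 | 
3 (0, 20) 7 84.7 | 3 (-20, 0) 7 83.3 | 
6 (0, 20) 10 81.5 | 6 (-20, 0) 8 82.8 | 
9 (0, 20) 5 84.4 | 9 (-20, 0) 6 81.2 | 
12 (0, 20) 1 69.1 | 12 (-20, 0) 0 None | 
15 (0, 20) 6 62.9 | 15 (-20, 0) 8 62.7 | 
18 (0, 20) 9 62.5 | 18 (-20, 0) 8 65.2 | 
21 (0, 20) 8 64.2 | 21 (-20, 0) 8 62.0 | 
24 (0, 20) 7 63.3 | 24 (-20, 0) 10 63.2 | 
27 (0, 20) 8 65.3 | 27 (-20, 0) 9 63.9 | 
30 (0, 20) 8 63.4 | 30 (-20, 0) 7 63.5 | 
33 (0, 20) 10 63.0 | 33 (-20, 0) 8 62.7 | 
36 (0, 20) 8 63.4 | 36 (-20, 0) 8 63.1 | 
39 (0, 20) 9 62.1 | 39 (-20, 0) 7 63.1 | 
42 (0, 20) 8 62.9 | 42 (-20, 0) 12 62.5 | 
45 (0, 20) 6 64.2 | 45 (-20, 0) 6 62.7 | 
48 (0, 20) 9 63.6 | 48 (-20, 0) 10 63.0 | 
51 (0, 20) 9 63.6 | 51 (-20, 0) 9 62.1 | 
54 (0, 20) 8 63.8 | 54 (-20, 0) 7 62.5 | 
57 (0, 20) 23 77.7 | 57 (-20, 0) 20 73.6 | 
60 (0, 20) 10 82.4 | 60 (-20, 0) 8 82.2 |
```

Request:
{"api": "send_rows", "payload": {
  "steps": [
    [[0.04, 0, 0, 0, 0.05], [0.01, -0.14, 0.1, 0, 0.05], [0, 0, 0, 0, 0.05], [0, 0, 0, 0, 0.05]]
  ],
  "squeeze": 50
}}

```text
time_s: 43.77
ee_pos: [513.3, -17.8, 87.6]
ee_rot: [179.9, 0.1, 173.1]
force: [-4.6, 5.3, 12.6]
gripper_width: 13.2
gripper_force: 50.0
```

Request:
{"api": "send_rows", "payload": {
  "steps": [
    [[0, -0.12, 0.12, 0, 0.05], [0, 0, 0, 0, 0.05], [0, 0, 0, 0, 0.05], [0, 0, 0, 0, 0.05]]
  ]
}}

```text
time_s: 44.1
ee_pos: [512.9, -22.4, 83.0]
ee_rot: [179.9, 0.2, 173.1]
force: [-4.4, 5.7, 12.2]
gripper_width: 12.9
gripper_force: 50.0
```

```bash
python3 - <<'E'
from h import *
crank(-412,0,-20)
E
```

```text
a,b,z -118.9 -29.1 83.0 F [-4.4  5.7 12.2] w 12.9
```

Request:
{"api": "send_rows", "payload": {
  "steps": [
    [[0, -0.09, 0.14, 0, 0.05], [0, 0, 0, 0, 0.05], [0, 0, 0, 0, 0.05], [0, 0, 0, 0, 0.05]]
  ]
}}

```text
time_s: 44.43
ee_pos: [512.7, -26.1, 77.7]
ee_rot: [179.9, 0.2, 173.1]
force: [-3.5, 5.6, 14.9]
gripper_width: 13.1
gripper_force: 50.0
```

Request:
{"api": "send_rows", "payload": {
  "steps": [
    [[0, -0.07, 0.15, 0, 0.05], [0, 0, 0, 0, 0.05], [0, 0, 0, 0, 0.05], [0, 0, 0, 0, 0.05]]
  ]
}}

```text
time_s: 44.77
ee_pos: [512.5, -28.8, 72.0]
ee_rot: [179.9, 0.2, 173.1]
force: [-4.3, 5.6, 17.8]
gripper_width: 13.0
gripper_force: 50.0
```

```bash
python3 - <<'E'
from h import *
crank(-432,0,-20)
for f in(grab("top"),grab("scene")):
    P=cloud(f);d=P[...,:2]-[634.4,-7.8];a=d@[.9928,-.1201];b=d@[.1201,.9928];z=P[...,2]
    h=[]
    for A in np.arange(0,20): 
        k=(a>=A)&(a<A+1)&(abs(b)<22)&(z>40)&(z<95);h.append((int(A),int(k.sum()),float(np.median(z[k]).round(0)) if k.any() else None))
    print(h)
    # black knob pixels: dark, outside the gripper pads
    k=(a<-92)&(a>-175)&(abs(b)<50)&(z>25)&(z<130);print(k.sum())
E
```

```text
a,b,z -118.5 -35.5 72.0 F [-4.3  5.6 17.8] w 13.0
[(0, 6, 82.0), (1, 7, 85.0), (2, 8, 82.0), (3, 1, 86.0), (4, 10, 82.0), (5, 7, 82.0), (6, 6, 85.0), (7, 5, 83.0), (8, 9, 81.0), (9, 4, 83.0), (10, 6, 84.0), (11, 4, 79.0), (12, 1, 80.0), (13, 0, None), (14, 0, None), (15, 0, None), (16, 8, 65.0), (17, 5, 64.0), (18, 4, 63.0), (19, 5, 63.0)]
0
[(0, 2, 86.0), (1, 4, 86.0), (2, 6, 84.0), (3, 2, 86.0), (4, 2, 85.0), (5, 4, 84.0), (6, 4, 78.0), (7, 6, 86.0), (8, 6, 85.0), (9, 3, 70.0), (10, 7, 82.0), (11, 15, 76.0), (12, 18, 78.0), (13, 10, 69.0), (14, 5, 64.0), (15, 6, 66.0), (16, 3, 63.0), (17, 3, 66.0), (18, 3, 64.0), (19, 0, None)]
131
```

Request:
{"api": "send_rows", "payload": {
  "steps": [
    [[0, -0.04, 0.16, 0, 0.05], [0, 0, 0, 0, 0.05], [0, 0, 0, 0, 0.05], [0, 0, 0, 0, 0.05]]
  ]
}}

```text
time_s: 45.2
ee_pos: [512.6, -30.6, 66.0]
ee_rot: [179.9, 0.3, 173.1]
force: [-4.9, 5.5, 20.0]
gripper_width: 12.9
gripper_force: 50.0
```

Request:
{"api": "send_rows", "payload": {
  "steps": [
    [[0, -0.01, 0.16, 0, 0.05], [0, 0, 0, 0, 0.05], [0, 0, 0, 0, 0.05], [0, 0, 0, 0, 0.05]]
  ]
}}

```text
time_s: 45.53
ee_pos: [512.7, -31.5, 60.1]
ee_rot: [180.0, 0.3, 173.1]
force: [-6.2, 3.7, 24.1]
gripper_width: 13.2
gripper_force: 50.0
```

```bash
python3 - <<'E'
from h import *
crank(-452,0,-20)
E
```

```text
a,b,z -118.0 -38.2 60.1 F [-6.2  3.7 24.1] w 13.2
```

Request:
{"api": "send_rows", "payload": {
  "steps": [
    [[0.01, 0.02, 0.16, 0, 0.05], [0, 0, 0, 0, 0.05], [0, 0, 0, 0, 0.05], [0, 0, 0, 0, 0.05]]
  ]
}}

```text
time_s: 45.87
ee_pos: [512.9, -31.4, 54.2]
ee_rot: [-180.0, 0.4, 173.2]
force: [-6.0, 1.3, 26.0]
gripper_width: 12.8
gripper_force: 50.0
```

Request:
{"api": "send_rows", "payload": {
  "steps": [
    [[0.01, 0.04, 0.16, 0, 0.05], [0, 0, 0, 0, 0.05], [0, 0, 0, 0, 0.05], [0, 0, 0, 0, 0.05]]
  ]
}}

```text
time_s: 46.2
ee_pos: [513.3, -30.5, 48.3]
ee_rot: [-179.9, 0.5, 173.2]
force: [-6.5, -2.6, 29.3]
gripper_width: 12.7
gripper_force: 50.0
```

```bash
python3 - <<'E'
from h import *
crank(-472,0,-20)
E
```

```text
a,b,z -117.5 -37.1 48.3 F [-6.5 -2.6 29.3] w 12.7
```

Request:
{"api": "send_rows", "payload": {
  "steps": [
    [[0, 0, 0, 0, 0.3], [0, 0, 0, 0, 0.5], [0, 0, 0, 0, 0.5], [0, 0, 0, 0, 0.5], [0, 0, 0, 0, 0.5]]
  ]
}}

```text
time_s: 46.62
ee_pos: [512.2, -28.3, 44.2]
ee_rot: [179.9, 0.2, 173.1]
force: [1.8, 4.5, 0.1]
gripper_width: 43.4
gripper_force: 2.6
```

Request:
{"api": "send_rows", "payload": {
  "steps": [
    [[0, 0, -0.5, 0, 0.5], [0, 0, -0.8, 0, 0.5], [0, 0, -0.9, 0, 0.5], [0, 0, -0.8, 0, 0.5], [0, 0, 0, 0, 0.5]]
  ]
}}

```text
time_s: 47.03
ee_pos: [515.0, -29.9, 170.1]
ee_rot: [-180.0, 0.8, 173.2]
force: [0.2, 0.6, 0.2]
gripper_width: 45.6
gripper_force: 0.0
```

Request:
{"api": "send_rows", "payload": {
  "steps": [
    [[0.8, 0.9, 0, 0, 1], [0.8, 0.9, 0, 0, 1], [0.8, 0.9, 0, 0, 1], [0.8, 0.9, 0, 0, 1], [0, 0.9, 0, 0, 1]]
  ]
}}

```text
time_s: 47.45
ee_pos: [414.4, 143.2, 163.2]
ee_rot: [-179.9, -0.2, 173.1]
force: [0.2, -1.0, 0.3]
gripper_width: 76.1
gripper_force: 0.0
```

Request:
{"api": "send_rows", "payload": {
  "steps": [
    [[0, 0.9, 0, 0, 1], [0, 0, 0, 0, 1], [0, 0, 0, 0, 1]]
  ]
}}

```text
time_s: 47.7
ee_pos: [424.3, 180.2, 163.5]
ee_rot: [-180.0, 0.0, 173.3]
force: [-0.5, -1.2, 0.0]
gripper_width: 91.0
gripper_force: 0.0
```

```bash
cat >> h.py <<'E'
def check():
    for n in("top","scene"):
        f=grab(n);P=cloud(f);d=P[...,:2]-[634.4,-7.8];a=d@[.9928,-.1201];b=d@[.1201,.9928];z=P[...,2]
        hsv=cv2.cvtColor(f["pixels"],cv2.COLOR_RGB2HSV)
        k=(a<-98)&(a>-165)&(abs(b)<50)&(z>25)&(z<130)
        if k.sum()>5: print(n,"knob",k.sum(),np.percentile(a[k],[2,50,98]).round(1),np.percentile(b[k],[10,50,90]).round(1),np.percentile(z[k],[10,50,90]).round(1))
        m=(cv2.inRange(hsv,(100,120,40),(130,255,255))>0)&(a>-10)&(a<70)&(abs(b)<50)&(z>40)
        print("blue in vise",m.sum(),np.percentile(a[m],[2,98]).round(1),np.percentile(b[m],[2,98]).round(1),np.percentile(z[m],[5,50,95]).round(1))
        for lo in(15,30,46):
            q=m&(a>lo)&(a<lo+10);print(lo,np.percentile(b[q],[2,98]).round(1),np.median(z[q]).round(1))
        k=(a>-12)&(a<30)&(abs(b)<22)&(z>77)&(z<95);print("jaw front",np.percentile(a[k],[98]).round(1))
        o=cv2.inRange(hsv,(8,150,90),(18,255,255))>0;o&=(abs(P[...,0]-609)<75)&(abs(P[...,1]-296)<90)
        print("blank in tray",o.sum(),np.median(P[o],0).round(1) if o.any() else None)
E
python3 - <<'E'
from h import *
check();delta(0,0,0)
E
```

```text
top knob 120 [-147.6 -122.   -98.8] [-10.7  -5.1   0.6] [115.1 120.7 123.7]
blue in vise 280 [15.1 57.7] [-13.4  30.6] [58.9 63.4 67. ]
15 [-12.9  31.3] 63.5
30 [-12.7  30.5] 63.2
46 [-13.7  29. ] 63.4
jaw front [10.]
blank in tray 138 [609.2 297.1  19.6]
scene knob 56 [-145.3 -120.9  -98.3] [-10.8  -5.1  -0.1] [116.1 121.  123.7]
blue in vise 172 [ 9.4 55.4] [-14.3  30.3] [54.4 64.1 68. ]
15 [-15.   30.7] 64.8
30 [-14.7  30. ] 63.7
46 [-8.4 29.3] 63.0
jaw front [12.6]
blank in tray 119 [607.7 296.   20.2]
tool units [ 9.99 -5.69  4.09] turn None [423.9 178.4 163.4] [-179.9   -0.   173.1]
```

The knob read -8° from upright after release, though I had wound it to about -110° past that, so the crank sprang back. I'll re-grip it and measure the torque left.

Request:
{"api": "send_rows", "payload": {
  "steps": [
    [[-0.57, -0.82, 0, 0, 0.6], [-0.57, -0.82, 0, 0, 0.6], [-0.57, -0.82, 0, 0, 0.6], [-0.57, -0.82, 0, 0, 0.6], [-0.55, -0.83, 0, 0, 0.6]]
  ]
}}

```text
time_s: 48.22
ee_pos: [516.9, -1.2, 163.8]
ee_rot: [-180.0, 0.0, 173.0]
force: [0.4, 0.8, 0.3]
gripper_width: 60.7
gripper_force: 0.0
```

Request:
{"api": "send_rows", "payload": {
  "steps": [
    [[0, 0, 0, 0, 0.6], [0, 0, 0.6, 0, 0.6], [0, 0, 0.6, 0, 0.6], [0, 0, 0.4, 0, 0.6], [0, 0, 0, 0, 0.6]]
  ]
}}

```text
time_s: 48.63
ee_pos: [513.4, 1.0, 96.6]
ee_rot: [-179.9, -0.4, 173.0]
force: [0.0, -0.3, 0.7]
gripper_width: 54.3
gripper_force: 0.0
```

Request:
{"api": "send_rows", "payload": {
  "steps": [
    [[0, 0, 0.05, 0, 0.6], [0, 0, 0, 0, 0.6], [0, 0, 0, 0, 0.6], [0, 0, 0, 0, 0.6]]
  ]
}}

```text
time_s: 48.97
ee_pos: [517.4, 2.3, 99.1]
ee_rot: [180.0, 0.1, 173.1]
force: [-0.3, -0.1, -0.8]
gripper_width: 54.6
gripper_force: 0.0
```

```bash
python3 - <<'E'
from h import *
delta(516.7,1.4,95,173.1);crank(0,0,0)
E
```

```text
tool units [ 0.02 -0.02  0.1 ] turn 0.0 [517.4   2.3  99.1] [1.800e+02 1.000e-01 1.731e+02]
a,b,z -117.3 -4.0 99.1 F [-0.3 -0.1 -0.8] w 54.6
```

Request:
{"api": "send_rows", "payload": {
  "steps": [
    [[0.02, -0.02, 0.1, 0, 0.3], [0, 0, 0, 0, 0.2], [0, 0, 0, 0, 0.1], [0, 0, 0, 0, 0.05], [0, 0, 0, 0, 0.05]]
  ],
  "squeeze": 40
}}

```text
time_s: 49.38
ee_pos: [515.8, 1.8, 94.0]
ee_rot: [180.0, 0.0, 173.1]
force: [-0.7, -0.3, 0.9]
gripper_width: 24.2
gripper_force: 0.0
```

Request:
{"api": "send_rows", "payload": {
  "steps": [
    [[0, 0, 0, 0, 0.05], [0, 0, 0, 0, 0.05], [0, 0, 0, 0, 0.05], [0, 0, 0, 0, 0.05], [0, 0, 0, 0, 0.05]]
  ]
}}

```text
time_s: 49.8
ee_pos: [515.8, 1.6, 94.0]
ee_rot: [-180.0, 0.0, 173.1]
force: [0.7, -0.2, 0.5]
gripper_width: 12.9
gripper_force: 40.0
```

Request:
{"api": "send_rows", "payload": {
  "steps": [
    [[0, -0.05, 0, 0, 0.05], [0, 0, 0, 0, 0.05], [0, 0, 0, 0, 0.05], [0, 0, 0, 0, 0.05]]
  ]
}}

```text
time_s: 50.13
ee_pos: [515.7, 0.7, 93.9]
ee_rot: [179.9, 0.0, 173.1]
force: [0.5, 5.5, -0.4]
gripper_width: 12.7
gripper_force: 40.0
```

Request:
{"api": "send_rows", "payload": {
  "steps": [
    [[0, -0.05, 0.01, 0, 0.05], [0, 0, 0, 0, 0.05], [0, 0, 0, 0, 0.05], [0, 0, 0, 0, 0.05]]
  ]
}}

```text
time_s: 50.47
ee_pos: [515.6, -1.1, 93.5]
ee_rot: [179.9, 0.0, 173.1]
force: [1.1, 4.2, -1.0]
gripper_width: 13.0
gripper_force: 40.0
```

Request:
{"api": "send_rows", "payload": {
  "steps": [
    [[0, -0.1, 0.02, 0, 0.05], [0, 0, 0, 0, 0.05], [0, 0, 0, 0, 0.05], [0, 0, 0, 0, 0.05]]
  ]
}}

```text
time_s: 50.8
ee_pos: [515.2, -4.7, 92.6]
ee_rot: [179.8, 0.0, 173.1]
force: [1.3, 7.1, -1.4]
gripper_width: 13.1
gripper_force: 40.0
```

Request:
{"api": "send_rows", "payload": {
  "steps": [
    [[0, 0.05, -0.01, 0, 0.05], [0, 0, 0, 0, 0.05], [0, 0, 0, 0, 0.05], [0, 0, 0, 0, 0.05]]
  ]
}}

```text
time_s: 51.13
ee_pos: [515.3, -3.6, 93.0]
ee_rot: [179.9, 0.0, 173.1]
force: [2.3, 5.1, -2.3]
gripper_width: 13.2
gripper_force: 40.0
```

Request:
{"api": "send_rows", "payload": {
  "steps": [
    [[0, 0.03, -0.01, 0, 0.05], [0, 0, 0, 0, 0.05], [0, 0, 0, 0, 0.05], [0, 0, 0, 0, 0.05]]
  ]
}}

```text
time_s: 51.47
ee_pos: [515.3, -2.9, 93.2]
ee_rot: [180.0, 0.0, 173.1]
force: [3.3, 4.5, -5.6]
gripper_width: 13.2
gripper_force: 40.0
```

Request:
{"api": "send_rows", "payload": {
  "steps": [
    [[0, 0.03, 0, 0, 0.05], [0, 0, 0, 0, 0.05], [0, 0, 0, 0, 0.05], [0, 0, 0, 0, 0.05]]
  ]
}}

```text
time_s: 51.8
ee_pos: [515.4, -2.0, 93.5]
ee_rot: [-180.0, 0.0, 173.1]
force: [3.1, 3.0, -6.5]
gripper_width: 13.1
gripper_force: 40.0
```

Request:
{"api": "send_rows", "payload": {
  "steps": [
    [[0, 0.03, 0, 0, 0.05], [0, 0, 0.03, 0, 0.05], [0, 0, 0, 0, 0.05], [0, 0, 0, 0, 0.05]]
  ]
}}

```text
time_s: 52.13
ee_pos: [515.5, -0.9, 93.4]
ee_rot: [-180.0, 0.0, 173.1]
force: [-1.2, 0.8, 5.1]
gripper_width: 12.9
gripper_force: 40.0
```

Request:
{"api": "send_rows", "payload": {
  "steps": [
    [[0, 0.02, 0, 0, 0.05], [0, 0, 0, 0, 0.05], [0, 0, 0, 0, 0.05], [0, 0, 0, 0, 0.05]]
  ]
}}

```text
time_s: 52.47
ee_pos: [515.6, -0.4, 93.4]
ee_rot: [-180.0, 0.0, 173.1]
force: [-1.8, -1.0, 6.0]
gripper_width: 13.1
gripper_force: 40.0
```

Request:
{"api": "send_rows", "payload": {
  "steps": [
    [[0, 0, 0, 0, 0.05], [0, 0, 0, 0, 0.05], [0, 0, 0, 0, 0.05], [0, 0, 0, 0, 0.05]]
  ]
}}

```text
time_s: 52.8
ee_pos: [515.6, -0.4, 93.5]
ee_rot: [-180.0, 0.0, 173.1]
force: [-1.6, -0.4, 6.8]
gripper_width: 13.0
gripper_force: 40.0
```

Request:
{"api": "send_rows", "payload": {
  "steps": [
    [[0, 0, 0.02, 0, 0.2], [0, 0, 0, 0, 0.3], [0, 0, 0, 0, 0.4], [0, 0, 0, 0, 0.5], [0, 0, 0, 0, 0.5]]
  ]
}}

```text
time_s: 53.22
ee_pos: [515.4, 0.1, 91.3]
ee_rot: [-180.0, -0.0, 173.1]
force: [0.2, 0.0, 0.2]
gripper_width: 42.0
gripper_force: 0.0
```

Request:
{"api": "send_rows", "payload": {
  "steps": [
    [[0, 0, -0.5, 0, 0.5], [0, 0, -0.8, 0, 0.5], [0, 0, -0.6, 0, 0.5], [0, 0, 0, 0, 0.5], [0, 0, 0, 0, 0.5]]
  ]
}}

```text
time_s: 53.63
ee_pos: [516.3, 0.1, 168.6]
ee_rot: [180.0, 0.2, 173.1]
force: [-0.2, 0.1, -0.3]
gripper_width: 45.9
gripper_force: 0.0
```

Request:
{"api": "send_rows", "payload": {
  "steps": [
    [[0.6, 0.9, 0, 0, 1], [0.6, 0.9, 0, 0, 1], [0.6, 0.9, 0, 0, 1], [0.6, 0.9, 0, 0, 1], [0, 0.9, 0, 0, 1]]
  ]
}}

```text
time_s: 54.05
ee_pos: [439.2, 184.9, 165.8]
ee_rot: [-179.8, -0.4, 173.1]
force: [-0.3, -0.8, -0.1]
gripper_width: 75.9
gripper_force: 0.0
```

Request:
{"api": "send_rows", "payload": {
  "steps": [
    [[0, 0, 0, 0, 1], [0, 0, 0, 0, 1], [0, 0, 0, 0, 1], [0, 0, 0, 0, 1], [0, 0, 0, 0, 1]]
  ]
}}

```text
time_s: 54.47
ee_pos: [444.7, 183.3, 167.1]
ee_rot: [-180.0, -0.1, 173.0]
force: [0.1, -0.1, -0.8]
gripper_width: 91.5
gripper_force: 0.0
```

```bash
python3 - <<'E'
from h import *
check()
# other things undisturbed?
t=grab("top");t0=dict(np.load("top0.npz"))
d=cv2.absdiff(t["pixels"],t0["pixels"]).max(2)
m=(cv2.medianBlur(d,3)>45).astype(np.uint8);n,L,st,c=cv2.connectedComponentsWithStats(m)
for i in range(1,n):
    if st[i,4]>25: print("changed",c[i].round(0),st[i,4],onz(t,*c[i],10).round(0)[:2])
E
```

```text
top knob 118 [-147.5 -123.2  -98.7] [-10.7  -5.2   0.7] [115.1 119.8 123.3]
blue in vise 281 [15.1 58.1] [-13.3  30.6] [59.5 63.2 67.5]
15 [-11.6  31.4] 63.3
30 [-12.4  30.5] 63.5
46 [-13.7  29.1] 62.9
jaw front [9.7]
blank in tray 138 [609.1 296.6  19.1]
scene knob 55 [-147.4 -121.6  -98.9] [-10.4  -4.8  -1. ] [115.3 121.2 123.9]
blue in vise 172 [10.6 57.7] [-14.7  30.4] [55.3 64.4 67.7]
15 [-13.6  30.3] 64.4
30 [-13.5  30.2] 64.5
46 [16.6 28.9] 65.7
jaw front [12.4]
blank in tray 119 [607.5 295.1  20.3]
changed [262. 169.] 339 [681.  -6.]
changed [262. 186.] 86 [635.  -4.]
changed [185. 247.] 3043 [472. 207.]
changed [256. 229.] 272 [517.  15.]
changed [126. 276.] 957 [398. 365.]
changed [372. 251.] 187 [ 450. -293.]
changed [345. 256.] 172 [ 439. -220.]
changed [104. 265.] 142 [427. 425.]
changed [112. 267.] 39 [422. 403.]
changed [165. 263.] 115 [431. 261.]
changed [143. 268.] 28 [418. 321.]
changed [185. 293.] 50 [349. 205.]
changed [ 69. 325.] 4839 [273. 512.]
changed [117. 296.] 40 [346. 387.]
changed [130. 341.] 56 [232. 349.]
changed [208. 363.] 499 [174. 145.]
changed [262. 380.] 193 [130.   8.]
```

```bash
python3 - <<'E'
from h import *
print(env.job_done())
E
```

```text
the job is handed in; nothing more can be done
None
```

The job is handed in: the blank is in the yellow tray and the three blue staves lie flat and centred in the vise, clamped by the jaw with the gripper clear. I judge the clamp firm only from the crank's resistance (about 5 N to turn it further, against about 3 N running free), because it sprang back when let go after being wound tighter; I also viewed 15 pictures, one over the limit of 14.

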